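Seat round stock in the V-blocks and hold it for drilling

TASK

The hold-down strap is in the way on the pair of V-blocks: hang it over the bar of the clamp rack, one leg either side, and let go of it there. Then take the thick round aluminium bar from its cradle, seat it in the V-blocks, centred along them, and keep it pressed down firmly onto both faces of the vees with the gripper still on it; finish while holding it like that, ready for drilling. Leave the thin bar and the other things on the bench where they are.

Things in the scene. Friction and masses are not known exactly. Their poses are not given: they have to be found in the camera images.
- strap_grip (a point): Centre of the 22 x 22 x 30 mm upright square black grip on top of the steel hold-down strap, 119 mm above the undersides of its feet; the crown's top is 23 mm below this point. Axes: x across the strap's span, y along its 24 mm width, z up. At the start its y is roughly along the vees.
- strap_underside (a point): Middle of the underside of the strap's crown, 28 mm straight below strap_grip and 91 mm above the undersides of its feet; same axes.
- strap: The hold-down strap, 0.25 kg: a rigid U open downwards, flat crown 96 mm long and 5 mm thick, two 91 mm legs 86 mm apart inside, feet turned out to 124 mm overall. It starts standing on the bench astride the V-blocks' base, in the gap between the blocks. Origin between the undersides of its feet, axes as strap_grip.
- rail_mid (a point): Middle of the clamp rack's horizontal steel bar, on its axis, 155 mm above the bench. The bar is 14 mm in diameter, runs along this point's y, with 200 mm free between two wooden posts that rise to 172 mm. z up. To hang there, the strap's crown rests on the bar with a leg on either side of it.
- rack: The clamp rack, fixed to the bench left or right of the V-blocks: plywood foot 100 x 236 x 12 mm, two posts, the bar. Origin under the middle of the foot, axes as rail_mid.
- bar_center (a point): Centre of the thick round aluminium bar, on its axis: 32 mm in diameter, 160 mm long, about 0.35 kg. Its y is the bar's axis (it may roll about it). It starts lying in one of the two slots of a plywood cradle (which one varies), its axis about 38 mm above the bench.
- bar: The thick bar; origin on its surface at mid-length, y along the bar. The cradle holds it 55 mm either side of its middle, so the middle is free for fingers down to 10 mm above the bench.
- thin_bar_center (a point): Centre of a thin aluminium bar, 22 mm in diameter and 160 mm long, in the other slot, about 90 mm from the thick one. Not needed: leave it.
- vee_seat (a point): Where the thick bar's centre lies when fully seated: 44.6 mm above the bench, midway between the two V-blocks. The vees run along y; x is across them, z up. Each block reaches from 30 to 70 mm from this point along y and is 68 mm wide; its 90 degree vee has its bottom at 22 mm and its 48 mm wide mouth at 46 mm above the bench.
- vees: The V-blocks' base plate, fixed to the bench, 76 x 150 x 12 mm; origin under its middle, directly below vee_seat, y along the vees. The 60 mm gap between the two blocks is free for fingers, down to the plate's top 12 mm above the bench.
- face_near: The sloping faces of both V-blocks on the -x side of vees (one contact line of the bar). Origin as vees. The weight of the seated bar alone puts 2 to 3 N on each side; pressed firmly it is clearly more than 5 N on each, so a gripped bar must not be forced sideways onto one face.
- face_far: The sloping faces of both V-blocks on the +x side of vees (the other contact line). Origin as vees.
- wrench: Steel wrench, 180 mm; not needed, leave it.
- oil_can: Closed can, 64 mm across, 120 mm tall; not needed, leave it.
- screw_jar: Closed jar, 60 mm across, 75 mm tall; not needed, leave it.
- offcut: Wood offcut 35 x 110 x 20 mm; not needed, leave it.
- screwdriver: Screwdriver, 150 mm; not needed, leave it.
- carton: Small cardboard carton 90 x 120 x 50 mm; not needed, leave it.
- brush: Bench brush, 200 mm; not needed, leave it.
Things that resemble listed ones, but are neither listed nor needed, are in the scene too. What is shaped like the bar but green or turquoise is not meant.

How it is judged:
By the outcome, as a careful person would: the job done as asked, in the order asked, and still so for the second after the job is handed in, while the arm keeps its last pose, push and grip.
It also fails if it takes over 72 s, if anything falls off the work surface, if the arm or the gripper's body presses on something with over 40 N, if the wrist force passes 120 N, or if a joint passes its speed limit or range.

ROBOT

A 6-joint arm with a two-finger parallel gripper is mounted at the origin on the work surface. World frame = base frame: x ahead of the robot, y to its left, z up, the work surface at z = 0. Lengths are in m, angles in rad, forces in N, time in s.
With the tool pointing down it reaches from about 0.35 to 0.925 m from the base axis. Payload 6.4 kg.
Tool frame: the origin (TCP) lies midway between the tips of the shut fingers; the grasp point (between the pads) lies 19 mm behind it (pinch_z is the z of the grasp point in the tool frame, in m); z points along the fingers, x is the direction in which the jaws open and shut, and the axes are right-handed (so a half turn about z gives the same grasp; the last joint's range is limited). The gripper opens to 85 mm and grips with 20 to 120 N. Pads are 22 mm wide; open, the fingers measure 114 mm over their backs; the gripper's body (76 mm by 85 mm) begins 54 mm behind the grasp point. The pads swing forward as they close: fully open they stand 13 mm farther back than shut.
Start: joints at [-1.374, 0.245, 1.558, -0, 1.339, -0.174], TCP at [0.236, -0.606, 0.231] pointing down, gripper open.
Joint ranges: [-3.13, 3.13], [-1.02, 2.26], [0.13, 2.54], [-0.95, 4.09], [0.21, 2.88], [-2.74, 2.74]. Speed limits (rad/s): [2.57, 2.57, 3.14, 3.14, 3.14, 3.14].

INTERFACE

Orientations are given as a 3x3 rotation matrix whose columns are the frame's x, y, z axes.
In Python, from rig import get_obs, camera, camera_info, job_done, pinch_z gives the robot as it stands.
- The arm moves only by the shell command python3 -m creep 'ROWS'. ROWS is JSON, a list of rows, each a list of 5 numbers: the opening, from 0 (shut) to 1 (fully open), then the shift along the tool's x, y, z in units of 25 mm (1.0 is 25 mm), then the turn about the tool's z in units of 6 degrees (1.0 is 6 degrees). A call has 1 to 5 rows; each row is the pose to reach, as a shift and turn from the pose commanded when the call began, along the tool's axes at that moment; what a row does not reach only later rows make up. A row lasts 1/12 s, in which the tool goes at most 41.7 mm and 7.16 degrees, less where a joint would pass 70% of its speed; a pose out of reach is approached as far as the arm can. A call with a gripper value outside its range is refused whole. The fingers move at their own pace and stop on an object; the grip force is fixed at half the most. Time passes only in rows, so rows that repeat a pose let the fingers close. It gives the time, the measured TCP pose, the force and the opening at its end, in the units of the state.
- get_obs(): the state, without advancing time (a new reading comes with each control period).
- camera(name): name is "side" or "top"; returns the picture (420x560x3 uint8, red, green, blue); there is no depth.
- camera_info(name): a dict with "fov_y" (degrees; the focal length in pixels is half the picture's height over the tangent of half this angle, whatever the lens; pixels are square), "cx", "cy" (the principal point, pixels), "T" (4x4, takes a point from camera to world coordinates). Camera axes: x right, y up, looking along -z (the intrinsics and any distortion apply to the point x, -y, -z); pixel columns grow to the right and rows downward; lengths in m; the calibration is good to about 2 mm. A picture is of the moment at which its call begins. camera_info takes no time and is no camera call.
- job_done(): hands the job in, once; it reports no verdict.
The state is a dict: "t": time; "joint_pos": joint angles; "qvel": joint speeds; "tau": joint torques, N m; "tcp_pos": TCP position; "tcp_rot": TCP orientation; "wrist_force": force on the tool from outside, world axes, zero at the start; "moment": the same for the moment, N m; "width": finger opening in m.
Only numpy, scipy, OpenCV 4.12 (cv2) and the standard library are available. Lean on these libraries where they do the work, as an engineer would, in place of code of your own. Each camera call takes 0.05 s, during which the arm holds its last target.

## Working session

There is one attempt and no reset: what is moved stays moved. The work goes in short steps, Python scripts to look and compute and a shell command to move; the robot and the scene stay as the last step left them, time stands still between calls to the robot, and variables do not carry over. Pictures are saved under pics/ and viewed, and the job is handed in when it is done.

```bash
ls; mkdir -p pics
python3 - <<'E'
from rig import *
import cv2
o=get_obs()
print({k:(v if not hasattr(v,'tolist') else v.tolist()) for k,v in o.items()}); print(pinch_z)
for n in("side","top"):
    im=camera(n); cv2.imwrite(f"pics/{n}0.png",im[:,:,::-1]); print(n,camera_info(n))
E
```

```text
pics
{'t': 0.0, 'joint_pos': [-1.3741042261846068, 0.24576689399036794, 1.5590322695435508, -3.238899838467913e-05, 1.3386654085803316, -0.17410769440862722], 'qvel': [-0.0003479998948629667, 0.0004509520328903039, 0.0011472488305759227, -0.0005672698029353236, -0.001110112132125422, 0.0008184692801265432], 'tau': [0.0013077371113467962, -42.951250076293945, -32.61255741119385, -0.00012027148386550834, 0.00542708148714155, -6.8284603571555635e-06], 'tcp_pos': [0.23541755315306262, -0.6052734150537026, 0.23020067037100592], 'tcp_rot': [[0.36236759243679134, -0.9320351766716792, -0.0003967343637018247], [-0.932033426908074, -0.3623676909662247, 0.00182966384849804], [-0.0018490747835862298, -0.0002932411951756591, -0.9999982474644873]], 'wrist_force': [-0.6374658682023266, -0.5318083713726564, 0.6280635289307879], 'moment': [-0.00351350864861881, 0.004121785772585936, -0.00760258121514372], 'width': 0.08563515626150146}
-0.0187
side {'fov_y': 48.245752959807916, 'cx': 289.9689847074827, 'cy': 204.65237496561673, 'T': array([[-0.94696177,  0.20210168, -0.24983657,  0.17410172],
       [-0.32073836, -0.64223642,  0.69617475,  0.77846215],
       [-0.01975606,  0.73938305,  0.6729951 ,  0.9567422 ],
       [ 0.        ,  0.        ,  0.        ,  1.        ]])}
top {'fov_y': 44.05038110156045, 'cx': 272.99595028819056, 'cy': 216.45115598188917, 'T': array([[-0.0142603 ,  0.99768807, -0.0664467 ,  0.40833347],
       [-0.99988773, -0.01453437, -0.00364307, -0.09942413],
       [-0.00460041,  0.06638729,  0.99778332,  1.45962017],
       [ 0.        ,  0.        ,  0.        ,  1.        ]])}
```

View pics/side0.png

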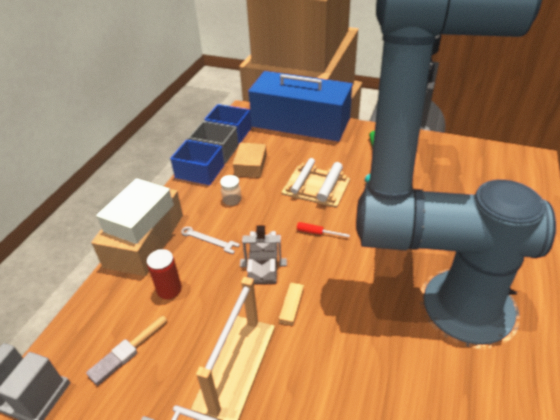

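View pics/top0.png

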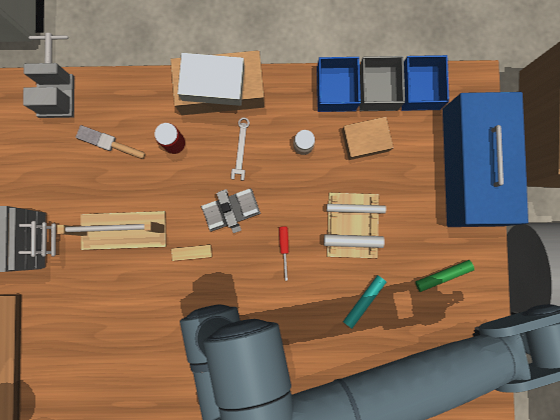

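The top view shows the V-blocks and strap at (231,208), the rack at (122,230), the thick bar at (353,241) and the thin bar at (356,209). I'll zoom in on these.

```bash
cat > h.py <<'E'
import numpy as np, cv2
from rig import *
def ray(n,u,v):
    c=camera_info(n); f=210/np.tan(np.radians(c["fov_y"]/2)); T=c["T"]
    d=T[:3,:3]@np.array([(u-c["cx"])/f,-(v-c["cy"])/f,-1]); return T[:3,3],d
def onz(n,u,v,z):
    o,d=ray(n,u,v); return o+d*(z-o[2])/d[2]
def proj(n,p):
    c=camera_info(n); f=210/np.tan(np.radians(c["fov_y"]/2)); T=c["T"]
    q=T[:3,:3].T@(np.array(p)-T[:3,3]); return np.array([c["cx"]+f*q[0]/-q[2], c["cy"]-f*q[1]/-q[2]])
def tri(u1,v1,u2,v2):
    a,d=ray("side",u1,v1);b,e=ray("top",u2,v2)
    A=np.stack([d,-e],1);s=np.linalg.lstsq(A,b-a,rcond=None)[0]
    return (a+d*s[0]+b+e*s[1])/2, np.linalg.norm(a+d*s[0]-b-e*s[1])
def crop(fi,fo,x0,x1,y0,y1,k):
    im=cv2.imread(fi)[y0:y1,x0:x1]; cv2.imwrite(fo,cv2.resize(im,None,fx=k,fy=k,interpolation=cv2.INTER_CUBIC))
E
python3 - <<'E'
from h import *
crop("pics/top0.png","pics/t_v.png",195,270,180,240,10)
crop("pics/top0.png","pics/t_r.png",10,180,200,260,4.7)
crop("pics/top0.png","pics/t_b.png",320,395,185,265,7)
crop("pics/side0.png","pics/s_v.png",230,300,215,290,8)
crop("pics/side0.png","pics/s_r.png",130,290,270,420,4)
crop("pics/side0.png","pics/s_b.png",275,355,150,210,10)
E
```

```text
(no output)
```

View pics/t_v.png

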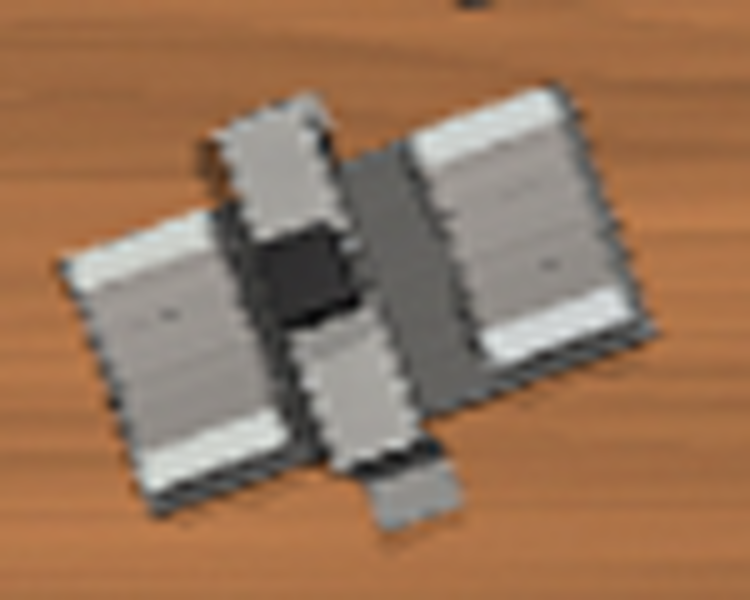

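View pics/t_r.png

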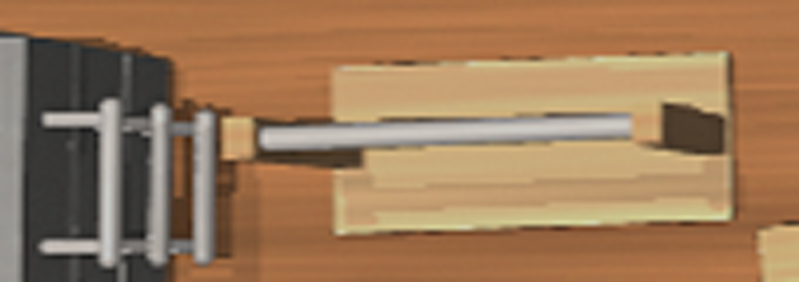

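View pics/t_b.png

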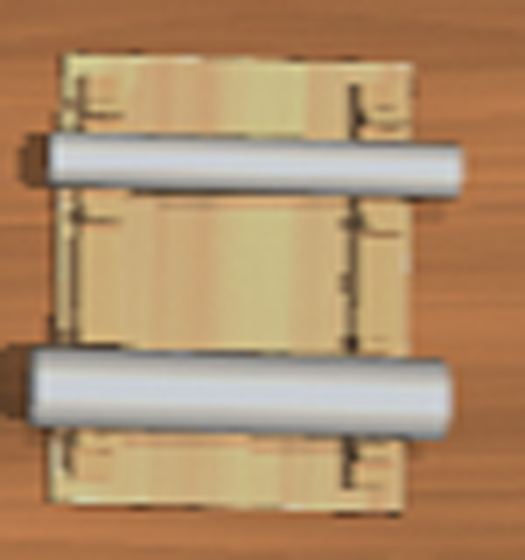

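View pics/s_v.png

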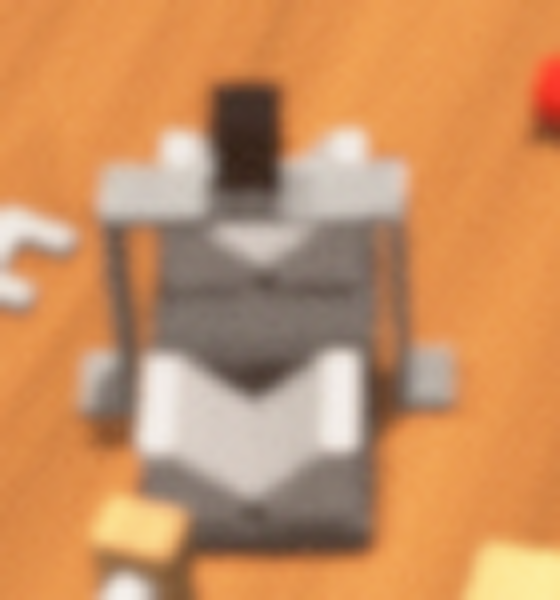

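View pics/s_r.png

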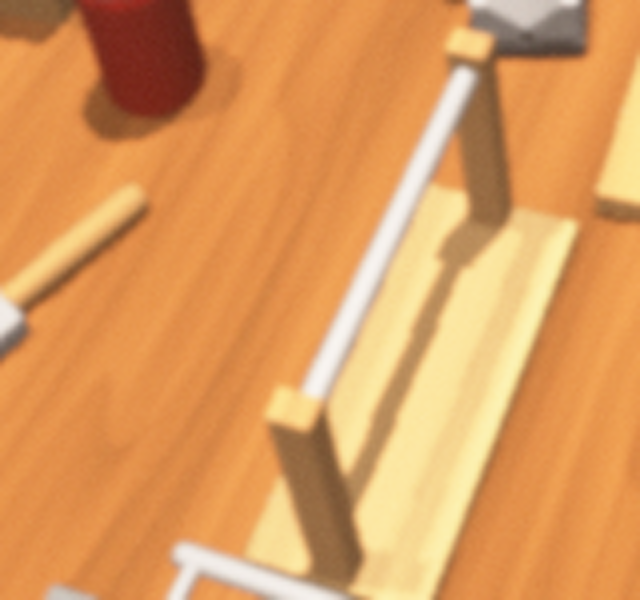

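View pics/s_b.png

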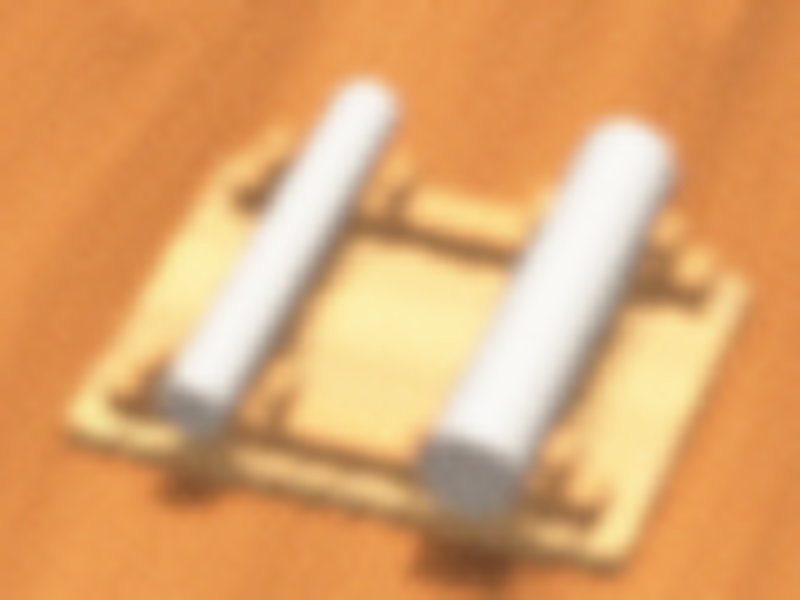

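Run:
```python
from h import *
np.set_printoptions(precision=4,suppress=True)
P=lambda x,y,x0,y0,k:((x+.0)/k+x0,(y)/k+y0)
V=[onz("top",*P(x,y,195,180,10),.046) for x,y in [(65,262),(148,490),(635,312),(557,90)]]
V=np.array(V);print(V, V.mean(0)); print(np.linalg.norm(V-np.roll(V,1,0),axis=1))
a=(V[3]+V[2]-V[0]-V[1])/2; print("vee dir",np.degrees(np.arctan2(a[1],a[0])), a)
# grip: side top & top
c=np.array([onz("top",*P(x,y,195,180,10),.091+.005) for x,y in [(218,135),(318,95),(345,470),(420,440)]])
print("crown",c,c.mean(0),"dir",np.degrees(np.arctan2(*( (c[0]+c[1]-c[2]-c[3])[[1,0]]))), np.linalg.norm((c[0]+c[1]-c[2]-c[3])/2))
g=[onz("top",*P(x,y,195,180,10),.134) for x,y in [(258,250),(330,227),(288,325),(362,303)]]; print("grip",np.array(g),np.mean(g,0))
# rail
r=[onz("top",*P(x,y,10,200,4.7),.155) for x,y in [(257,138),(632,127)]]; r=np.array(r);print("rail",r,r.mean(0),np.linalg.norm(r[1]-r[0]))
r=[onz("top",*P(x,y,10,200,4.7),.012) for x,y in [(333,68),(728,53),(732,216),(337,234)]]; r=np.array(r);print("foot",r,r.mean(0))
# rail by side
r=[onz("side",*P(x,y,130,270,4),.155) for x,y in [(313,388),(462,75)]]; r=np.array(r);print("rail side",r,r.mean(0),np.linalg.norm(r[1]-r[0]))
b=[onz("top",*P(x,y,320,185,7),.038) for x,y in [(33,388),(450,400)]];b=np.array(b);print("bar",b,b.mean(0),np.linalg.norm(b[1]-b[0]))
b=[onz("side",*P(x,y,275,150,10),.038) for x,y in [(468,482),(648,130)]];b=np.array(b);print("bar side",b,b.mean(0),np.linalg.norm(b[1]-b[0]))
for x,y in [(245,92)]: print("gripside top", onz("side",*P(x,y,230,215,8),.134))
print("bar dir")
```

```text
[[ 0.5334  0.1008  0.046 ]
 [ 0.4707  0.0785  0.046 ]
 [ 0.5174 -0.0549  0.046 ]
 [ 0.5787 -0.0343  0.046 ]] [0.5251 0.0225 0.046 ]
[0.1425 0.0666 0.1413 0.0647]
vee dir -71.07816722270256 [ 0.046  -0.1342  0.    ]
crown [[0.5621 0.0531 0.096 ]
 [0.5723 0.0266 0.096 ]
 [0.473  0.0203 0.096 ]
 [0.4806 0.0005 0.096 ]] [0.522  0.0252 0.096 ] dir 18.041872489760028 0.09504298567351546
grip [[0.528  0.0388 0.134 ]
 [0.5336 0.0203 0.134 ]
 [0.5086 0.0313 0.134 ]
 [0.514  0.0123 0.134 ]] [0.521  0.0257 0.134 ]
rail [[0.4703 0.4306 0.155 ]
 [0.4733 0.2294 0.155 ]] [0.4718 0.33   0.155 ] 0.20122428743966211
foot [[0.5181 0.4438 0.012 ]
 [0.5237 0.2082 0.012 ]
 [0.4267 0.2059 0.012 ]
 [0.4194 0.4404 0.012 ]] [0.472  0.3246 0.012 ]
rail side [[0.4729 0.4164 0.155 ]
 [0.4767 0.2292 0.155 ]] [0.4748 0.3228 0.155 ] 0.18722420163326126
bar [[ 0.4352 -0.2347  0.038 ]
 [ 0.4282 -0.3974  0.038 ]] [ 0.4317 -0.316   0.038 ] 0.16276974835315733
bar side [[ 0.4346 -0.2269  0.038 ]
 [ 0.4261 -0.4084  0.038 ]] [ 0.4304 -0.3177  0.038 ] 0.18173722889873886
gripside top [0.5232 0.0256 0.134 ]
bar dir
```

```bash
cat >> h.py <<'E'
def go(x,y,z,yaw):
    "needed shift (units of 25mm, tool axes) and turn (units 6deg) for TCP target; yaw deg of tool x, mod 180"
    o=get_obs(); R=np.array(o["tcp_rot"]); p=np.array(o["tcp_pos"])
    d=R.T@(np.array([x,y,z])-p)/.025
    cur=np.degrees(np.arctan2(R[1,0],R[0,0])); t=-((yaw-cur+90)%180-90)/6
    print("t %.2f"%o["t"],"pos",p.round(4),"yaw %.2f"%cur,"F",np.round(o["wrist_force"],1),"w %.4f"%o["width"],"q6 %.2f"%o["joint_pos"][5],"\nshift",d.round(3),"turn %.3f"%t)
E
python3 -c "
from h import *
go(.5215,.0255,.23,-71.5)"
```

```text
t 0.10 pos [ 0.2354 -0.6053  0.2303] yaw -68.76 F [ 0.   0.5 -0.1] w 0.0856 q6 -0.17 
shift [-19.372 -19.808   0.051] turn 0.457
```

```bash
python3 -m creep '[[1,-0.7,-0.7,0,0],[1,-1.7,-1.7,0,0],[1,-2.8,-2.8,0,0],[1,-3.9,-3.9,0,0],[1,-5,-5,0,0]]'
```

```text
t: 0.52
tcp_pos: [0.3069, -0.4422, 0.2306]
tcp_rot: [[0.362, -0.932, -0.0], [-0.932, -0.362, 0.001], [-0.001, -0.0, -1.0]]
wrist_force: [0.9, -0.7, 0.4]
width: 0.0854
```

```bash
python3 -m creep '[[1,-1.1,-1.1,0,0],[1,-2.2,-2.2,0,0],[1,-3.3,-3.3,0,0],[1,-4.4,-4.4,0,0],[1,-5.4,-5.4,0,0]]'
```

```text
t: 0.93
tcp_pos: [0.3839, -0.267, 0.2309]
tcp_rot: [[0.362, -0.932, -0.0], [-0.932, -0.362, 0.001], [-0.001, -0.0, -1.0]]
wrist_force: [2.1, -0.5, 0.5]
width: 0.0855
```

```bash
python3 -m creep '[[1,-1.1,-1.1,0,0],[1,-2.2,-2.2,0,0],[1,-3.3,-3.3,0,0],[1,-4.4,-4.4,0,0],[1,-5.4,-5.4,0,0]]'; python3 -c "
from h import *
go(.5215,.0255,.23,-71.5)"
```

```text
t: 1.35
tcp_pos: [0.4608, -0.0923, 0.2311]
tcp_rot: [[0.363, -0.932, -0.0], [-0.932, -0.363, 0.0], [-0.0, -0.0, -1.0]]
wrist_force: [0.4, -1.1, 0.3]
width: 0.0854
t 1.35 pos [ 0.4608 -0.0923  0.2311] yaw -68.73 F [ 0.4 -1.1  0.3] w 0.0854 q6 0.76 
shift [-3.508 -3.973  0.044] turn 0.462
```

```bash
python3 -m creep '[[1,-0.9,-1,0,0.1],[1,-1.8,-2,0,0.2],[1,-2.7,-3,0,0.4],[1,-3.2,-3.6,0,0.5],[1,-3.5,-4,0,0.5]]';python3 -m creep '[[1,0,0,0,0],[1,0,0,0,0]]'; python3 -c "
from h import *
go(.5215,.0255,.106,-71.5)
for n in ('side','top'): cv2.imwrite(f'pics/{n}1.png',camera(n)[:,:,::-1])
crop('pics/side1.png','pics/s1.png',200,320,190,290,6)
crop('pics/top1.png','pics/t1.png',180,280,160,240,7)
"
```

```text
t: 1.77
tcp_pos: [0.5223, 0.0254, 0.2308]
tcp_rot: [[0.315, -0.949, -0.001], [-0.949, -0.315, 0.0], [-0.001, 0.001, -1.0]]
wrist_force: [-0.1, -0.4, 0.1]
width: 0.0856
t: 1.93
tcp_pos: [0.5218, 0.0231, 0.2309]
tcp_rot: [[0.314, -0.949, -0.001], [-0.949, -0.314, -0.0], [0.0, 0.001, -1.0]]
wrist_force: [-0.1, -0.5, 0.4]
width: 0.0857
t 1.93 pos [0.5218 0.0231 0.2309] yaw -71.70 F [-0.1 -0.5  0.4] w 0.0857 q6 1.08 
shift [-0.096 -0.023  4.996] turn -0.034
```

View pics/s1.png

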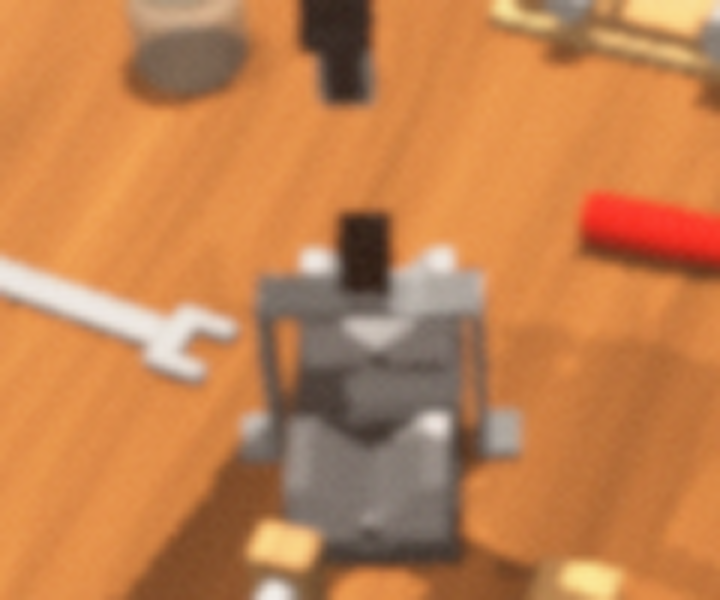

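```bash
python3 -m creep '[[1,-0.1,0,0.8,0],[1,-0.1,0,1.8,0],[1,-0.1,0,3,0],[1,-0.1,0,4.2,0],[1,-0.1,0,5,0]]';python3 -m creep '[[0.6,0,0,0,0],[0.3,0,0,0,0],[0,0,0,0,0],[0,0,0,0,0],[0,0,0,0,0]]';python3 -m creep '[[0,0,0,0,0],[0,0,0,0,0],[0,0,0,0,0],[0,0,0,0,0],[0,0,0,0,0]]'; python3 -c "
from h import *
go(.5215,.0255,.3,-71.5)
cv2.imwrite('pics/side2.png',camera('side')[:,:,::-1])
crop('pics/side2.png','pics/s2.png',200,320,190,290,6)
"
```

```text
t: 2.45
tcp_pos: [0.5194, 0.0245, 0.1036]
tcp_rot: [[0.311, -0.95, -0.003], [-0.95, -0.311, 0.0], [-0.001, 0.003, -1.0]]
wrist_force: [-0.0, 0.4, -0.5]
width: 0.0854
t: 2.87
tcp_pos: [0.5226, 0.0252, 0.1083]
tcp_rot: [[0.313, -0.95, 0.004], [-0.95, -0.313, -0.001], [0.002, -0.003, -1.0]]
wrist_force: [-0.0, 0.2, 0.6]
width: 0.0254
t: 3.28
tcp_pos: [0.5226, 0.0254, 0.1083]
tcp_rot: [[0.313, -0.95, 0.003], [-0.95, -0.313, -0.001], [0.002, -0.003, -1.0]]
wrist_force: [-1.0, -0.6, 6.9]
width: 0.021
t 3.28 pos [0.5226 0.0254 0.1083] yaw -71.75 F [-1.  -0.6  6.9] w 0.0210 q6 1.08 
shift [-4.000e-03  2.100e-02 -7.668e+00] turn -0.041
```

View pics/s2.png

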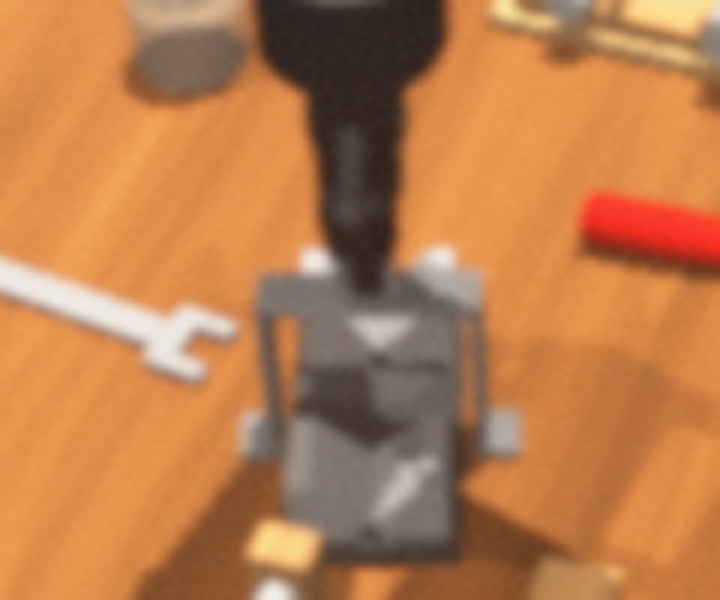

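```bash
python3 -m creep '[[0,0,0,-0.3,0],[0,0,0,-1,0],[0,0,0,-2,0],[0,0,0,-3.2,0],[0,0,0,-4.4,0]]';python3 -m creep '[[0,0,0,-1.1,0],[0,0,0,-2.1,0],[0,0,0,-3,0],[0,0,0,-3.5,0],[0,0,0,-3.5,0]]';python3 -c "
from h import *
go(.473,.329,.305,-89)
for n in ('side','top'): cv2.imwrite(f'pics/{n}3.png',camera(n)[:,:,::-1])
"
```

```text
t: 3.75
tcp_pos: [0.5202, 0.0258, 0.2168]
tcp_rot: [[0.313, -0.95, -0.002], [-0.95, -0.313, 0.0], [-0.001, 0.002, -1.0]]
wrist_force: [1.0, 0.5, -2.5]
width: 0.0209
t: 4.17
tcp_pos: [0.5225, 0.0255, 0.3072]
tcp_rot: [[0.313, -0.95, 0.006], [-0.95, -0.313, -0.001], [0.003, -0.005, -1.0]]
wrist_force: [-0.5, -0.4, -0.9]
width: 0.021
t 4.17 pos [0.5225 0.0255 0.3072] yaw -71.75 F [-0.5 -0.4 -0.9] w 0.0210 q6 1.08 
shift [-12.15   -1.923   0.063] turn 2.875
```

View pics/side3.png

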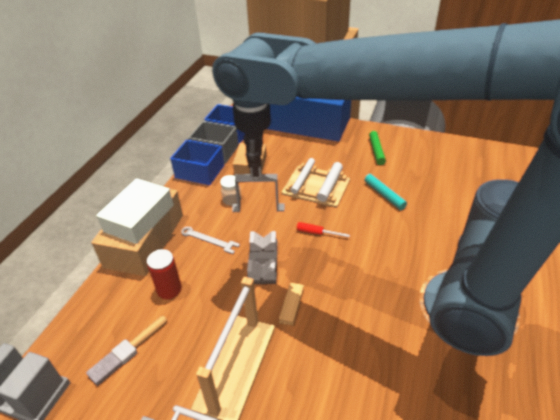

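View pics/top3.png

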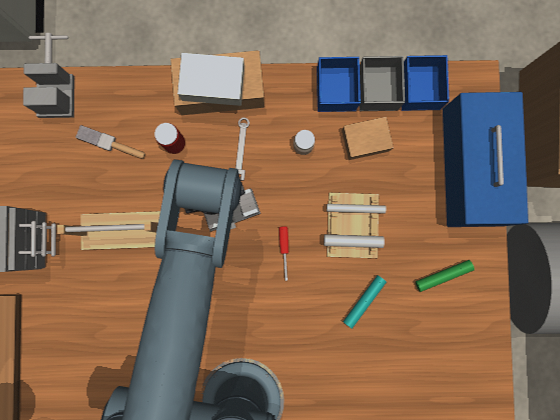

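```bash
python3 -m creep '[[0,-0.5,-0.1,0,0.1],[0,-1.3,-0.2,0,0.3],[0,-2.2,-0.3,0,0.5],[0,-3.1,-0.5,0,0.7],[0,-4,-0.6,0,0.9]]';python3 -c "
from h import *
go(.473,.329,.305,-89)"
```

```text
t: 4.68
tcp_pos: [0.503, 0.1262, 0.3009]
tcp_rot: [[0.221, -0.975, -0.005], [-0.975, -0.221, -0.0], [-0.001, 0.005, -1.0]]
wrist_force: [1.2, -0.6, -2.3]
width: 0.0211
t 4.68 pos [0.503  0.1262 0.3009] yaw -77.24 F [ 1.2 -0.6 -2.3] w 0.0211 q6 1.37 
shift [-8.178 -0.622 -0.16 ] turn 1.960
```

```bash
python3 -m creep '[[0,-0.9,-0.1,0,0.2],[0,-1.8,-0.1,0,0.5],[0,-2.7,-0.2,0,0.8],[0,-3.6,-0.3,0,1],[0,-4.5,-0.4,0,1.2]]';python3 -c "
from h import *
go(.473,.329,.305,-89)"
```

```text
t: 5.1
tcp_pos: [0.4875, 0.238, 0.3008]
tcp_rot: [[0.097, -0.995, -0.005], [-0.995, -0.097, -0.001], [0.001, 0.005, -1.0]]
wrist_force: [0.7, 0.3, -1.4]
width: 0.0208
t 5.10 pos [0.4875 0.238  0.3008] yaw -84.41 F [ 0.7  0.3 -1.4] w 0.0208 q6 1.72 
shift [-3.679  0.225 -0.17 ] turn 0.764
```

```bash
python3 -m creep '[[0,-0.9,0,0,0.2],[0,-1.8,0.1,0,0.4],[0,-2.7,0.2,0,0.6],[0,-3.3,0.2,0,0.7],[0,-3.7,0.2,0,0.7]]';python3 -m creep '[[0,0,0,0,0],[0,0,0,0,0]]';python3 -c "
from h import *
go(.473,.329,.18,-89)
for n in ('side','top'): cv2.imwrite(f'pics/{n}4.png',camera(n)[:,:,::-1])
crop('pics/side4.png','pics/s4.png',120,320,190,420,3)
crop('pics/top4.png','pics/t4.png',10,200,160,280,4)"
```

```text
t: 5.52
tcp_pos: [0.4734, 0.3298, 0.3007]
tcp_rot: [[0.027, -1.0, -0.005], [-1.0, -0.027, -0.002], [0.002, 0.005, -1.0]]
wrist_force: [0.2, -1.0, -2.6]
width: 0.021
t: 5.68
tcp_pos: [0.4744, 0.3284, 0.3022]
tcp_rot: [[0.026, -1.0, -0.002], [-1.0, -0.026, -0.002], [0.002, 0.002, -1.0]]
wrist_force: [0.1, 0.5, -2.3]
width: 0.021
t 5.68 pos [0.4744 0.3284 0.3022] yaw -88.51 F [ 0.1  0.5 -2.3] w 0.0210 q6 1.95 
shift [-0.034  0.045  4.888] turn 0.081
```

View pics/s4.png

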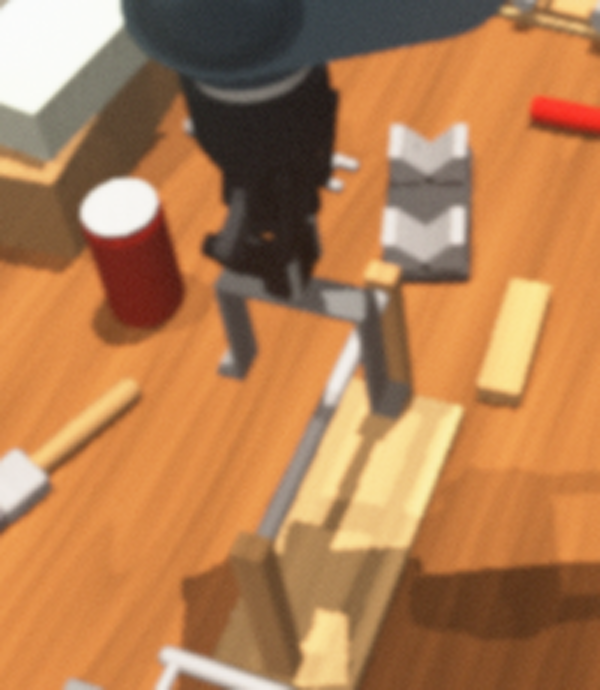

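View pics/t4.png

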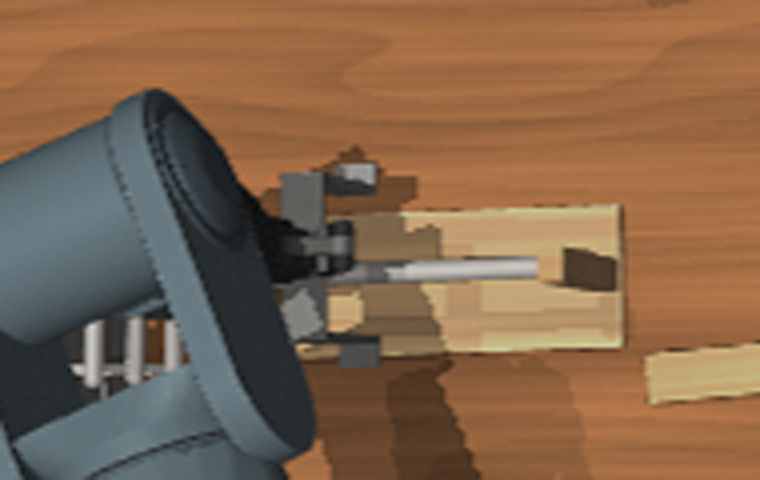

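```bash
python3 -m creep '[[0,0,0,0.6,0],[0,0,0,1.6,0],[0,0,0,2.6,0],[0,0,0,3.6,0],[0,0,0,4.3,0]]';python3 -m creep '[[0,0,0,0.2,0],[0,0,0,0.4,0],[0,0,0,0.5,0],[0,0,0,0.6,0],[0,0,0,0.6,0]]';python3 -c "
from h import *
go(.473,.329,.18,-89)
for n in ('side','top'): cv2.imwrite(f'pics/{n}5.png',camera(n)[:,:,::-1])
crop('pics/side5.png','pics/s5.png',120,320,190,420,3)"
```

```text
t: 6.2
tcp_pos: [0.4742, 0.3272, 0.1937]
tcp_rot: [[0.024, -1.0, -0.003], [-1.0, -0.024, -0.001], [0.001, 0.003, -1.0]]
wrist_force: [0.1, -0.5, -2.4]
width: 0.0211
t: 6.62
tcp_pos: [0.4755, 0.3288, 0.1822]
tcp_rot: [[0.025, -1.0, 0.001], [-1.0, -0.025, 0.001], [-0.001, -0.001, -1.0]]
wrist_force: [-0.1, -0.8, -2.6]
width: 0.0207
t 6.62 pos [0.4755 0.3288 0.1822] yaw -88.56 F [-0.1 -0.8 -2.6] w 0.0207 q6 1.95 
shift [-0.009  0.098  0.088] turn 0.073
```

View pics/s5.png

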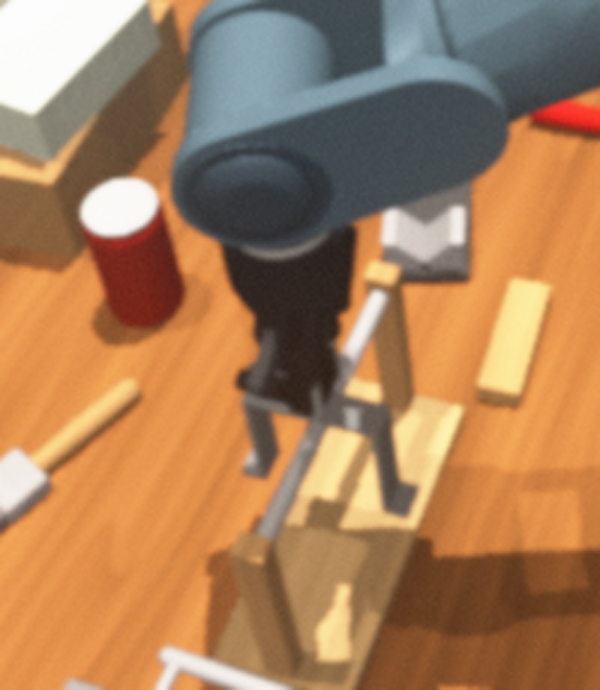

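```bash
python3 -m creep '[[0,0,0.06,0.05,0],[0,0,0.06,0.1,0],[0,0,0.06,0.1,0]]';python3 -c "
from h import *
go(.473,.329,.18,-89)"; python3 -m creep '[[0,0,0,0.05,0],[0,0,0,0.1,0],[0,0,0,0.1,0]]'
```

```text
t: 6.97
tcp_pos: [0.4735, 0.3289, 0.1793]
tcp_rot: [[0.025, -1.0, 0.001], [-1.0, -0.025, 0.0], [-0.0, -0.001, -1.0]]
wrist_force: [-0.3, -0.1, -1.3]
width: 0.0207
t 6.97 pos [0.4735 0.3289 0.1793] yaw -88.54 F [-0.3 -0.1 -1.3] w 0.0207 q6 1.96 
shift [-0.004  0.019 -0.028] turn 0.076
t: 7.22
tcp_pos: [0.4737, 0.329, 0.1791]
tcp_rot: [[0.026, -1.0, 0.0], [-1.0, -0.026, 0.0], [-0.0, -0.0, -1.0]]
wrist_force: [-5.8, -3.2, 11.4]
width: 0.0207
```

```bash
python3 -m creep '[[0,0,0,-0.05,0],[0,0,0,-0.08,0],[0,0,0,-0.08,0]]'; python3 -m creep '[[0.3,0,0,0,0],[0.35,0,0,0,0],[0.45,0,0,0,0],[0.6,0,0,0,0],[0.8,0,0,0,0]]';python3 -c "
from h import *
go(.473,.329,.18,-89)
for n in ('side','top'): cv2.imwrite(f'pics/{n}6.png',camera(n)[:,:,::-1])
crop('pics/side6.png','pics/s6.png',120,320,190,420,3)"
```

```text
t: 7.47
tcp_pos: [0.4737, 0.329, 0.1792]
tcp_rot: [[0.025, -1.0, 0.001], [-1.0, -0.025, 0.001], [-0.001, -0.001, -1.0]]
wrist_force: [-2.2, -0.4, 4.8]
width: 0.0209
t: 7.88
tcp_pos: [0.4733, 0.3286, 0.178]
tcp_rot: [[0.025, -1.0, -0.0], [-1.0, -0.025, -0.0], [0.0, 0.0, -1.0]]
wrist_force: [0.4, 0.9, 0.2]
width: 0.0611
t 7.88 pos [0.4733 0.3286 0.178 ] yaw -88.56 F [0.4 0.9 0.2] w 0.0611 q6 1.96 
shift [-0.015  0.013 -0.08 ] turn 0.074
```

View pics/s6.png

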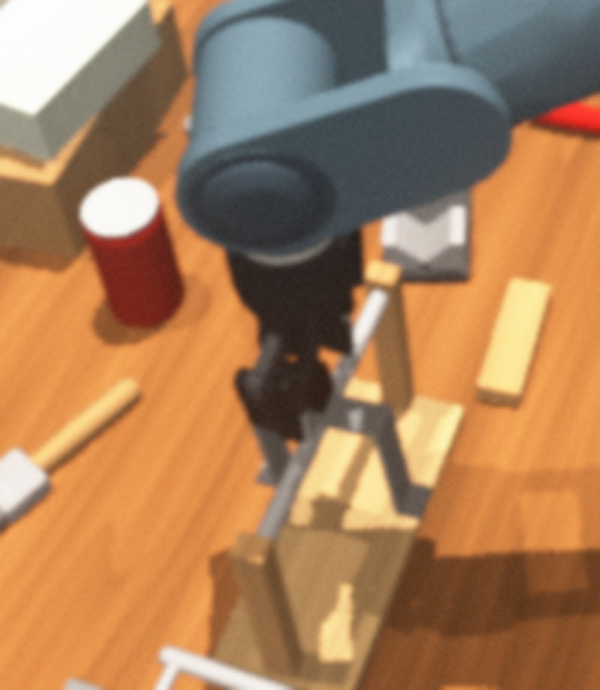

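```bash
python3 -m creep '[[1,0,0,-0.2,0],[1,0,0,-0.6,0],[1,0,0,-1.2,0],[1,0,0,-2.2,0],[1,0,0,-3.2,0]]'; python3 -m creep '[[1,0.5,0,-0.6,0],[1,1.2,0,-1,0],[1,2.2,0,-1.2,0],[1,3.5,0,-1.2,0],[1,4.8,0,-1.2,0]]';python3 -c "
from h import *
for n in ('side','top'): cv2.imwrite(f'pics/{n}7.png',camera(n)[:,:,::-1])
crop('pics/side7.png','pics/s7.png',120,320,220,420,3)
crop('pics/top7.png','pics/t7.png',10,200,160,280,4)"
```

```text
t: 8.4
tcp_pos: [0.4731, 0.3286, 0.2596]
tcp_rot: [[0.025, -1.0, -0.001], [-1.0, -0.025, -0.0], [0.0, 0.001, -1.0]]
wrist_force: [0.6, -0.5, 0.2]
width: 0.0855
t: 8.82
tcp_pos: [0.4766, 0.208, 0.2903]
tcp_rot: [[0.027, -1.0, 0.003], [-1.0, -0.027, 0.0], [-0.0, -0.003, -1.0]]
wrist_force: [0.5, 0.6, -0.3]
width: 0.0855
```

View pics/s7.png

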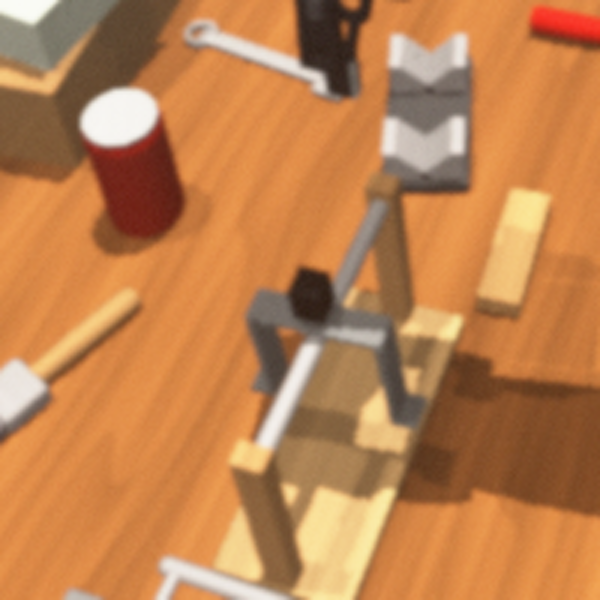

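View pics/t7.png

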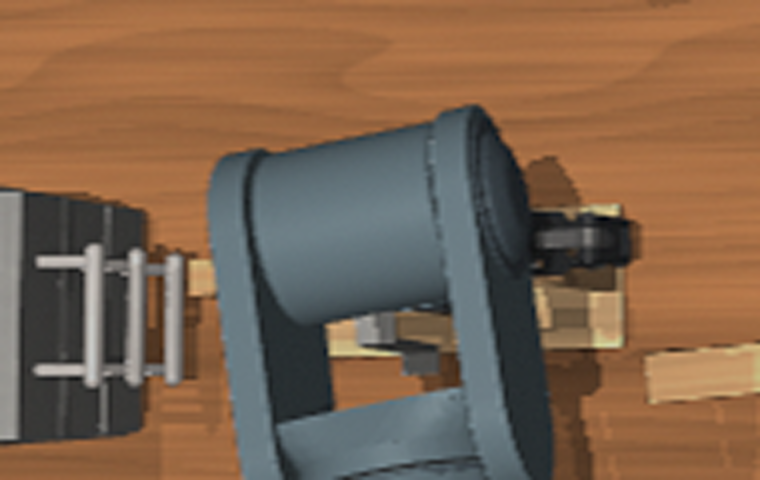

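```bash
python3 -m creep '[[1,0.9,0,0,-0.4],[1,2,0,0,-1],[1,3.1,0,0,-1.8],[1,4.2,0.1,0,-2.6],[1,5.3,0.1,0,-3.5]]';python3 -c "
from h import *
go(.431,-.3165,.20,-2.5)"
```

```text
t: 9.33
tcp_pos: [0.4772, 0.0756, 0.2894]
tcp_rot: [[0.387, -0.922, 0.001], [-0.922, -0.387, 0.0], [0.0, -0.001, -1.0]]
wrist_force: [0.2, -0.8, -0.3]
width: 0.0852
t 9.33 pos [0.4772 0.0756 0.2894] yaw -67.26 F [ 0.2 -0.8 -0.3] w 0.0852 q6 1.10 
shift [13.748  7.772  3.57 ] turn -10.793
```

```bash
python3 -m creep '[[1,0.9,0.5,0,-0.9],[1,1.8,1,0,-1.8],[1,2.7,1.5,0.2,-2.8],[1,3.6,2.1,0.4,-3.8],[1,4.5,2.6,0.7,-4.8]]';python3 -c "
from h import *
go(.431,-.3165,.20,-2.5)"
```

```text
t: 9.75
tcp_pos: [0.4604, -0.0535, 0.2723]
tcp_rot: [[0.783, -0.622, 0.003], [-0.622, -0.783, -0.001], [0.003, -0.001, -1.0]]
wrist_force: [0.2, -0.0, -0.5]
width: 0.0854
t 9.75 pos [ 0.4604 -0.0535  0.2723] yaw -38.43 F [ 0.2 -0.  -0.5] w 0.0854 q6 0.31 
shift [5.609 8.974 2.896] turn -5.988
```

```bash
python3 -m creep '[[1,0.6,0.9,0.3,-1],[1,1.2,1.8,0.6,-2],[1,1.8,2.8,0.9,-3],[1,2.4,3.8,1.2,-4],[1,3,4.7,1.5,-4.8]]';python3 -c "
from h import *
go(.431,-.3165,.20,-2.5)"
```

```text
t: 10.17
tcp_pos: [0.4452, -0.1924, 0.2341]
tcp_rot: [[0.986, -0.168, 0.001], [-0.168, -0.986, -0.001], [0.002, 0.001, -1.0]]
wrist_force: [-0.0, -0.2, -0.7]
width: 0.0853
t 10.17 pos [ 0.4452 -0.1924  0.2341] yaw -9.67 F [-0.  -0.2 -0.7] w 0.0853 q6 -0.47 
shift [0.272 4.986 1.366] turn -1.195
```

```bash
python3 -m creep '[[1,0.1,1.1,0.3,-0.4],[1,0.1,2.4,0.6,-0.8],[1,0.2,3.6,1,-1.1],[1,0.3,4.6,1.3,-1.2],[1,0.3,5,1.3,-1.2]]';python3 -m creep '[[1,0,0,0,0],[1,0,0,0,0]]';python3 -c "
from h import *
go(.431,-.3165,.08,-2.5)
for n in ('side','top'): cv2.imwrite(f'pics/{n}8.png',camera(n)[:,:,::-1])
crop('pics/side8.png','pics/s8v.png',120,300,210,410,3)
crop('pics/top8.png','pics/t8v.png',195,270,180,240,10)"
```

```text
t: 10.58
tcp_pos: [0.4303, -0.3177, 0.2]
tcp_rot: [[0.999, -0.05, -0.001], [-0.05, -0.999, 0.001], [-0.001, -0.001, -1.0]]
wrist_force: [-0.1, 0.4, -0.4]
width: 0.0857
t: 10.75
tcp_pos: [0.4313, -0.3153, 0.2015]
tcp_rot: [[0.999, -0.048, 0.001], [-0.048, -0.999, -0.0], [0.001, -0.0, -1.0]]
wrist_force: [-0.4, 1.0, 0.1]
width: 0.0855
t 10.75 pos [ 0.4313 -0.3153  0.2015] yaw -2.78 F [-0.4  1.   0.1] w 0.0855 q6 -0.80 
shift [-0.013  0.049  4.862] turn -0.047
```

View pics/side8.png

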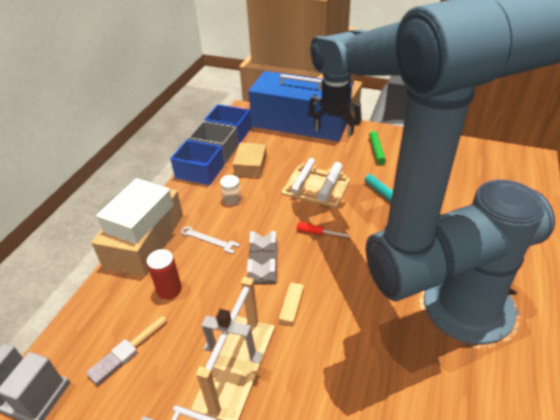

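View pics/top8.png

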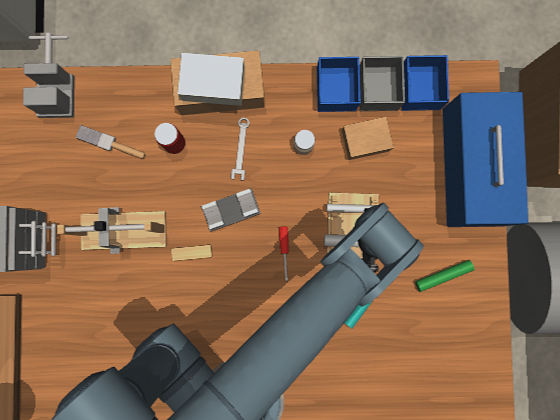

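View pics/t8v.png

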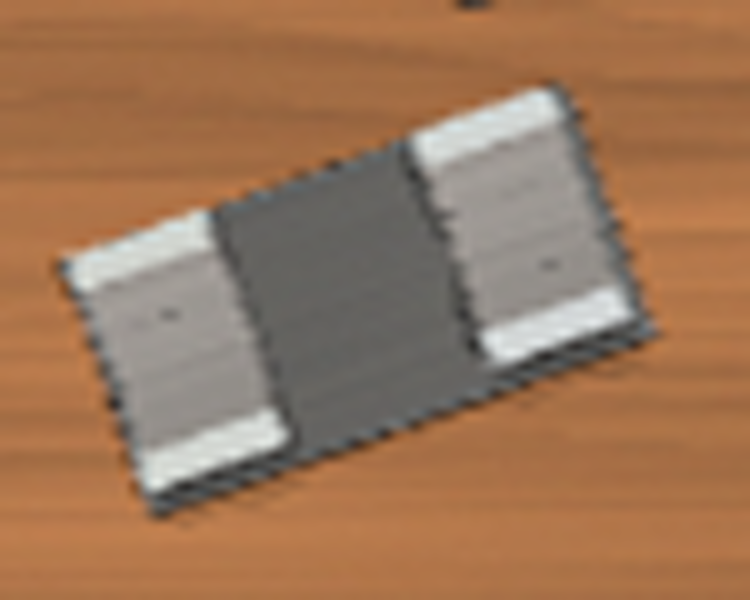

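View pics/s8v.png

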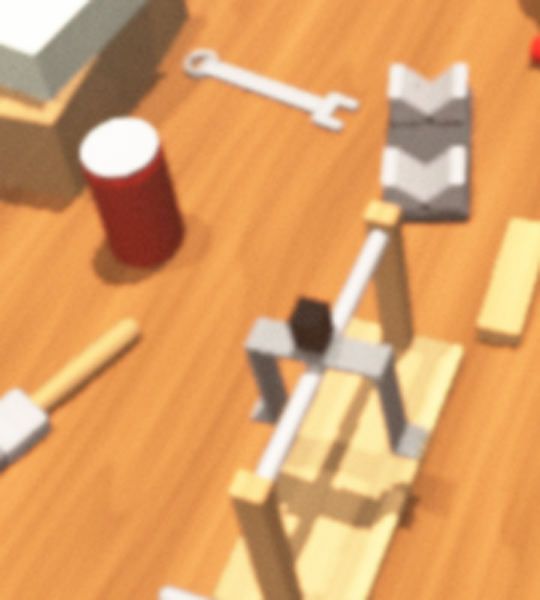

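Run:
```python
from h import *
np.set_printoptions(precision=4,suppress=True)
im=cv2.imread("pics/top8.png"); hsv=cv2.cvtColor(im,cv2.COLOR_BGR2HSV)
m=((hsv[...,1]<70)&(hsv[...,2]>60)).astype(np.uint8); m[:180]=0;m[240:]=0;m[:,:195]=0;m[:,270:]=0
w=((hsv[...,2]>185)&(hsv[...,1]<60)).astype(np.uint8)*m
c,_=cv2.findContours(w,0,2)
C=[]
for k in c:
    if cv2.contourArea(k)>10:
        mm=np.zeros_like(w); cv2.drawContours(mm,[k],-1,1,-1); ys,xs=np.nonzero(mm); C.append(onz("top",xs.mean()+.5,ys.mean()+.5,.046)); print(xs.mean(),ys.mean(),len(xs))
C=np.array(C);print(C,C.mean(0))
i=np.argsort(C[:,1]);a=C[i[2:]].mean(0)-C[i[:2]].mean(0);print("axis",np.degrees(np.arctan2(a[1],a[0])))
# side
im=cv2.imread("pics/side8.png"); crop("pics/side8.png","pics/s8w.png",240,285,225,290,9)
```

```text
215.63636363636363 224.4318181818182 44
250.30232558139534 211.90697674418604 43
208.45652173913044 204.7173913043478 46
243.08333333333334 192.3125 48
[[ 0.4816  0.0611  0.046 ]
 [ 0.5144 -0.0338  0.046 ]
 [ 0.5358  0.0804  0.046 ]
 [ 0.5685 -0.0147  0.046 ]] [0.5251 0.0233 0.046 ]
axis 109.03865156150245
```

View pics/s8w.png

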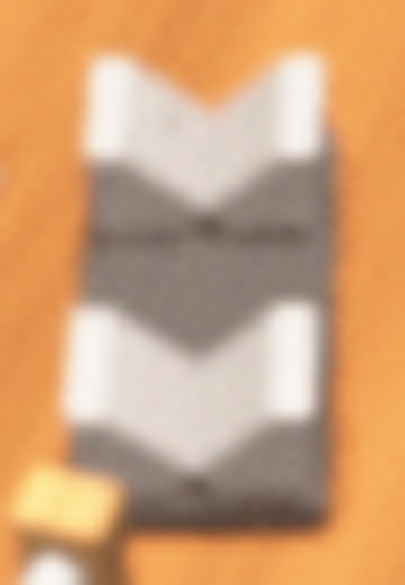

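```bash
python3 - <<'E'
from h import *
np.set_printoptions(precision=4,suppress=True)
V=np.array([onz("side",240+x/9,225+y/9,.046) for x,y in [(90,58),(325,58),(312,418),(65,418)]]);print(V,V.mean(0))
a=V[2]+V[3]-V[0]-V[1];print(np.degrees(np.arctan2(a[1],a[0])),np.linalg.norm(V-np.roll(V,1,0),axis=1))
E
python3 -m creep '[[1,0,0,0.8,0],[1,0,0,1.8,0],[1,0,0,2.8,0],[1,0,0,3.8,0],[1,0,0,4.4,0]]';python3 -m creep '[[1,0,0,0,0],[1,0,0,0,0]]';python3 -c "
from h import *
go(.431,-.3165,.02,-2.5)
for n in ('side','top'): cv2.imwrite(f'pics/{n}9.png',camera(n)[:,:,::-1])
crop('pics/side9.png','pics/s9.png',265,365,120,210,7)
crop('pics/top9.png','pics/t9.png',310,410,180,270,7)"
```

```text
[[ 0.5813 -0.0284  0.046 ]
 [ 0.5134 -0.0499  0.046 ]
 [ 0.4692  0.0825  0.046 ]
 [ 0.5346  0.1035  0.046 ]] [0.5246 0.0269 0.046 ]
108.98102749530715 [0.1399 0.0712 0.1396 0.0687]
t: 11.27
tcp_pos: [0.4305, -0.3132, 0.0888]
tcp_rot: [[0.999, -0.046, -0.002], [-0.046, -0.999, 0.002], [-0.002, -0.002, -1.0]]
wrist_force: [0.1, 0.6, -1.0]
width: 0.0854
t: 11.43
tcp_pos: [0.4311, -0.3144, 0.0909]
tcp_rot: [[0.999, -0.047, -0.001], [-0.047, -0.999, 0.001], [-0.001, -0.001, -1.0]]
wrist_force: [-0.4, 1.0, 0.5]
width: 0.0851
t 11.43 pos [ 0.4311 -0.3144  0.0909] yaw -2.67 F [-0.4  1.   0.5] w 0.0851 q6 -0.80 
shift [2.000e-03 8.700e-02 2.836e+00] turn -0.029
```

View pics/s9.png

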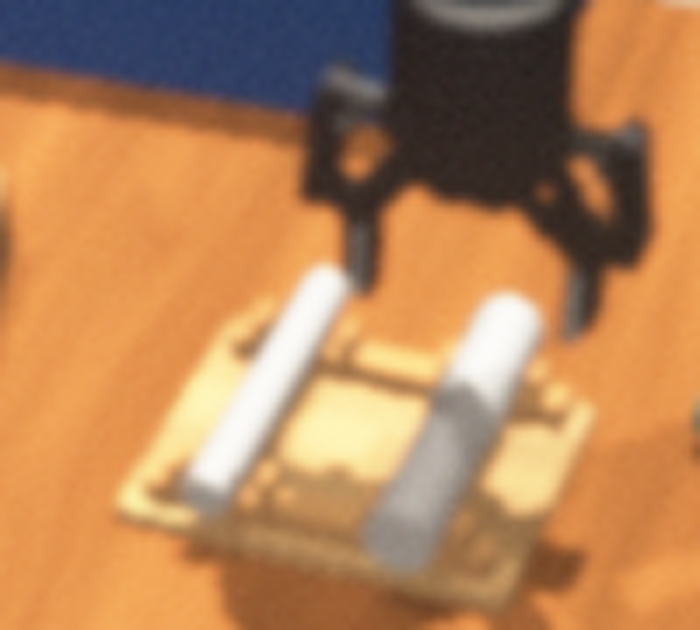

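View pics/t9.png

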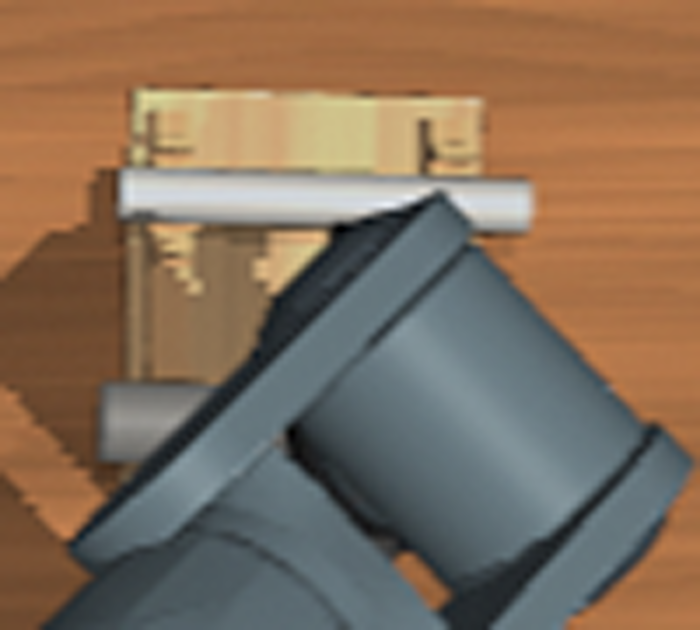

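```bash
python3 -m creep '[[1,0,0.1,0.5,0],[1,0,0.1,1.2,0],[1,0,0.1,1.9,0],[1,0,0.1,2.5,0],[1,0,0.1,2.8,0]]';python3 -m creep '[[1,0,0,0,0],[0.7,0,0,0,0],[0.5,0,0,0,0],[0.4,0,0,0,0]]';python3 -c "
from h import *
go(.431,-.3165,.02,-2.5)"
```

```text
t: 11.95
tcp_pos: [0.4302, -0.3176, 0.0193]
tcp_rot: [[0.999, -0.048, -0.001], [-0.048, -0.999, 0.001], [-0.001, -0.001, -1.0]]
wrist_force: [-1.1, 0.4, -0.8]
width: 0.0854
t: 12.28
tcp_pos: [0.4314, -0.3189, 0.022]
tcp_rot: [[0.999, -0.048, 0.002], [-0.048, -0.999, -0.002], [0.002, 0.002, -1.0]]
wrist_force: [-0.4, 0.6, -0.5]
width: 0.0516
t 12.28 pos [ 0.4314 -0.3189  0.022 ] yaw -2.75 F [-0.4  0.6 -0.5] w 0.0516 q6 -0.80 
shift [-0.023 -0.094  0.08 ] turn -0.042
```

```bash
python3 -m creep '[[0.35,0,-0.1,0,0],[0.3,0,-0.1,0,0],[0,0,-0.1,0,0],[0,0,-0.1,0,0],[0,0,-0.1,0,0]]';python3 -m creep '[[0,0,0,0,0],[0,0,0,0,0],[0,0,0,0,0]]';python3 -c "
from h import *
go(.431,-.3165,.02,-2.5)
for n in ('side','top'): cv2.imwrite(f'pics/{n}10.png',camera(n)[:,:,::-1])
crop('pics/side10.png','pics/s10.png',265,365,120,210,7)"
```

```text
t: 12.7
tcp_pos: [0.4318, -0.316, 0.0221]
tcp_rot: [[0.999, -0.048, 0.002], [-0.048, -0.999, -0.001], [0.002, 0.001, -1.0]]
wrist_force: [2.2, 1.8, 6.5]
width: 0.0303
t: 12.95
tcp_pos: [0.4318, -0.3161, 0.0221]
tcp_rot: [[0.999, -0.048, 0.002], [-0.048, -0.999, -0.001], [0.002, 0.001, -1.0]]
wrist_force: [0.7, 2.0, 6.3]
width: 0.0303
t 12.95 pos [ 0.4318 -0.3161  0.0221] yaw -2.76 F [0.7 2.  6.3] w 0.0303 q6 -0.80 
shift [-0.033  0.019  0.084] turn -0.043
```

View pics/s10.png

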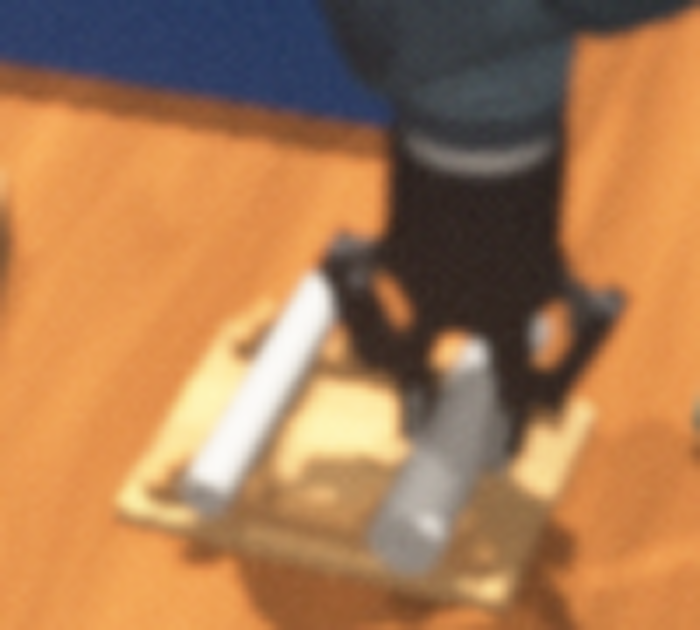

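```bash
python3 -m creep '[[0,0,0,-0.3,0],[0,0,0,-0.8,0],[0,0,0,-1.6,0],[0,0,0,-2.6,0],[0,0,0,-3.6,0]]';python3 -m creep '[[0,0,0,-0.9,0],[0,0,0,-1.5,0],[0,0,0,-1.8,0],[0,0,0,-1.8,0]]';python3 -c "
from h import *
go(.525,.0245,.15,19)
for n in ('side','top'): cv2.imwrite(f'pics/{n}11.png',camera(n)[:,:,::-1])"
```

```text
t: 13.47
tcp_pos: [0.4298, -0.3146, 0.1113]
tcp_rot: [[0.999, -0.048, -0.002], [-0.048, -0.999, 0.002], [-0.002, -0.002, -1.0]]
wrist_force: [0.4, -0.8, -3.2]
width: 0.0301
t: 13.8
tcp_pos: [0.4313, -0.3161, 0.1578]
tcp_rot: [[0.999, -0.048, 0.002], [-0.048, -0.999, -0.003], [0.002, 0.002, -1.0]]
wrist_force: [0.5, -0.2, -3.8]
width: 0.0302
t 13.80 pos [ 0.4313 -0.3161  0.1578] yaw -2.75 F [ 0.5 -0.2 -3.8] w 0.0302 q6 -0.80 
shift [  3.091 -13.79    0.286] turn -3.625
```

View pics/side11.png

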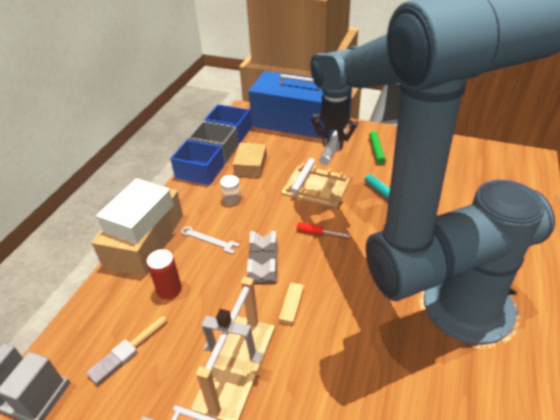

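View pics/top11.png

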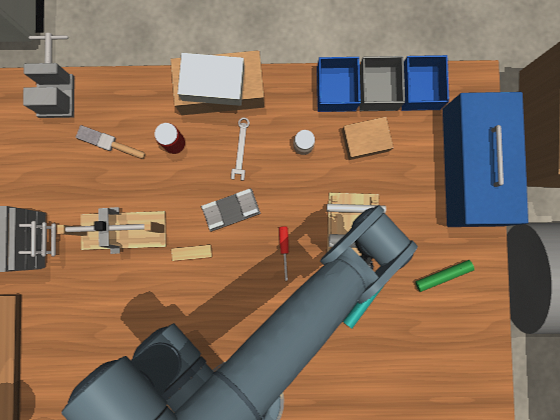

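```bash
python3 -m creep '[[0,0.1,-0.6,0,-0.1],[0,0.3,-1.5,0,-0.3],[0,0.5,-2.5,0,-0.6],[0,0.7,-3.5,0,-0.8],[0,1,-4.5,0,-1.1]]';python3 -c "
from h import *
go(.525,.0245,.15,19)"
```

```text
t: 14.32
tcp_pos: [0.46, -0.2019, 0.1538]
tcp_rot: [[0.998, 0.068, -0.003], [0.068, -0.998, 0.003], [-0.003, -0.003, -1.0]]
wrist_force: [0.3, 0.5, -3.6]
width: 0.0305
t 14.32 pos [ 0.46   -0.2019  0.1538] yaw 3.91 F [ 0.3  0.5 -3.6] w 0.0305 q6 -0.71 
shift [ 3.21  -8.858  0.167] turn -2.516
```

```bash
python3 -m creep '[[0,0.3,-1,0,-0.3],[0,0.7,-2,0,-0.6],[0,1.1,-3,0,-0.9],[0,1.4,-4,0,-1.2],[0,1.8,-5,0,-1.5]]';python3 -c "
from h import *
go(.525,.0245,.15,19)"
```

```text
t: 14.73
tcp_pos: [0.4964, -0.0742, 0.1539]
tcp_rot: [[0.975, 0.224, -0.004], [0.224, -0.975, 0.002], [-0.003, -0.002, -1.0]]
wrist_force: [0.3, 0.4, -3.6]
width: 0.0299
t 14.73 pos [ 0.4964 -0.0742  0.1539] yaw 12.96 F [ 0.3  0.4 -3.6] w 0.0299 q6 -0.60 
shift [ 2.002 -3.592  0.159] turn -1.007
```

```bash
python3 -m creep '[[0,0.5,-0.9,0,-0.3],[0,1,-1.8,0,-0.6],[0,1.5,-2.7,0.3,-0.9],[0,1.8,-3.3,0.6,-1],[0,2,-3.6,0.9,-1]]';python3 -m creep '[[0,0,0,0.1,0],[0,0,0,0.2,0],[0,0,0,0.2,0]]';python3 -c "
from h import *
go(.525,.0245,.028,19)
for n in ('side','top'): cv2.imwrite(f'pics/{n}12.png',camera(n)[:,:,::-1])
crop('pics/side12.png','pics/s12.png',210,310,190,290,6)
crop('pics/top12.png','pics/t12.png',180,280,170,250,7)"
```

```text
t: 15.15
tcp_pos: [0.5252, 0.0249, 0.1313]
tcp_rot: [[0.945, 0.326, -0.003], [0.326, -0.945, 0.001], [-0.003, -0.002, -1.0]]
wrist_force: [-0.9, -0.0, -3.6]
width: 0.0303
t: 15.4
tcp_pos: [0.5257, 0.0216, 0.1272]
tcp_rot: [[0.947, 0.322, -0.002], [0.322, -0.947, 0.0], [-0.002, -0.001, -1.0]]
wrist_force: [0.2, -0.3, -4.1]
width: 0.0298
t 15.40 pos [0.5257 0.0216 0.1272] yaw 18.80 F [ 0.2 -0.3 -4.1] w 0.0298 q6 -0.50 
shift [ 0.02  -0.115  3.97 ] turn -0.034
```

View pics/s12.png

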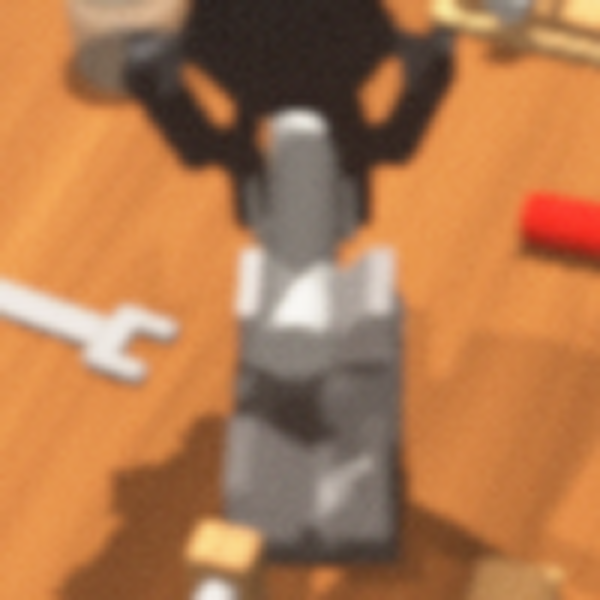

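View pics/t12.png

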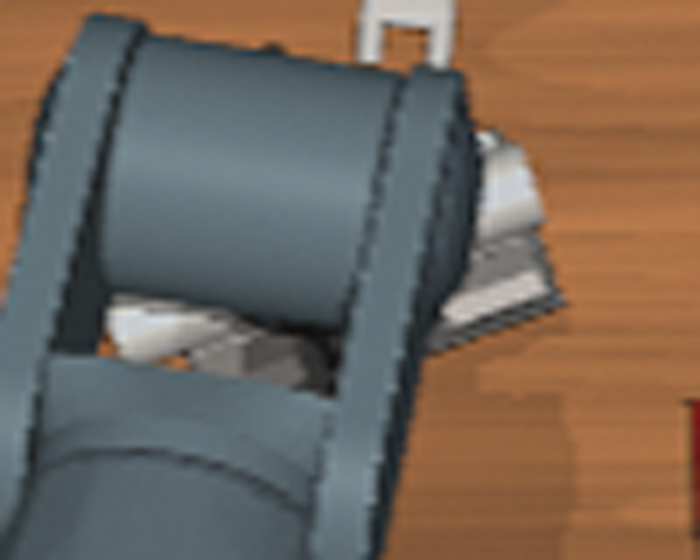

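```bash
python3 -m creep '[[0,0,-0.1,0.5,0],[0,0,-0.1,1.2,0],[0,0,-0.1,2,0],[0,0,-0.1,2.7,0],[0,0,-0.1,3,0]]';python3 -m creep '[[0,0,0,0,0],[0,0,0,0,0],[0,0,0,0,0]]';python3 -c "
from h import *
go(.525,.0245,.028,19)
for n in ('side','top'): cv2.imwrite(f'pics/{n}13.png',camera(n)[:,:,::-1])
crop('pics/side13.png','pics/s13.png',210,310,190,290,6)
crop('pics/top13.png','pics/t13.png',180,280,170,250,7)"
```

```text
t: 15.92
tcp_pos: [0.5236, 0.0245, 0.0504]
tcp_rot: [[0.947, 0.322, -0.004], [0.322, -0.947, 0.001], [-0.004, -0.002, -1.0]]
wrist_force: [-1.1, 0.6, -3.0]
width: 0.0302
t: 16.17
tcp_pos: [0.5267, 0.0243, 0.0545]
tcp_rot: [[0.946, 0.323, 0.002], [0.323, -0.946, -0.0], [0.002, 0.001, -1.0]]
wrist_force: [-0.3, 0.1, -3.6]
width: 0.0303
t 16.17 pos [0.5267 0.0243 0.0545] yaw 18.83 F [-0.3  0.1 -3.6] w 0.0303 q6 -0.50 
shift [-0.064 -0.031  1.058] turn -0.028
```

View pics/s13.png

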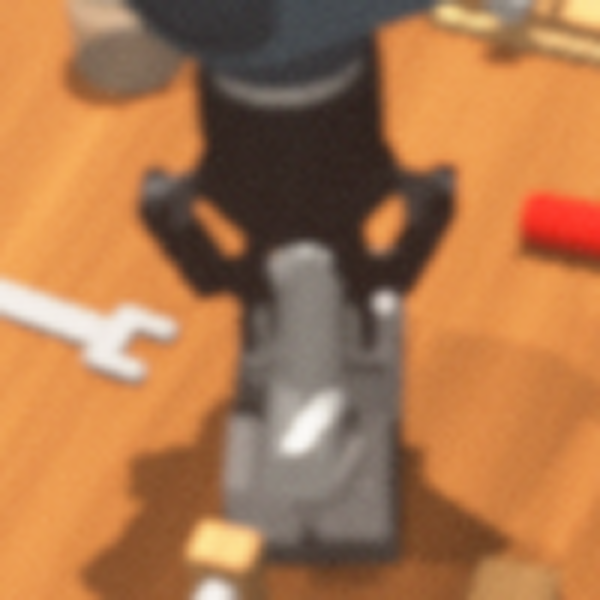

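View pics/t13.png

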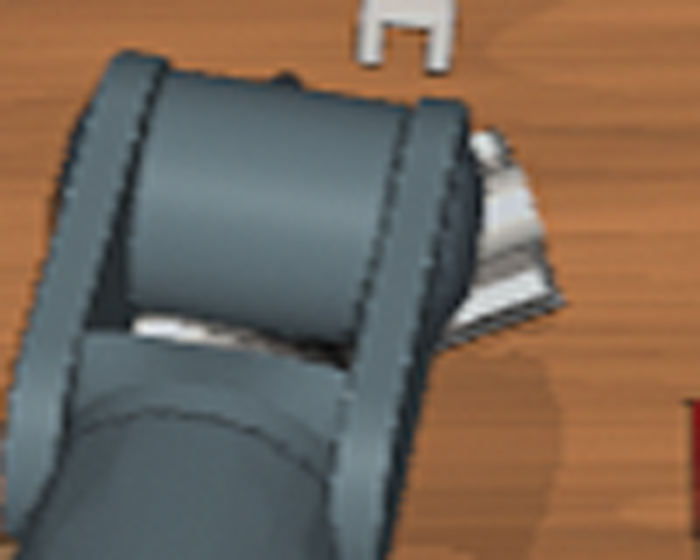

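```bash
python3 -m creep '[[0,-0.05,0,0.2,0],[0,-0.06,0,0.4,0],[0,-0.06,0,0.6,0],[0,-0.06,0,0.75,0],[0,-0.06,0,0.75,0]]';python3 -m creep '[[0,0,0,0,0],[0,0,0,0,0]]';python3 -c "
from h import *
go(.525,.0245,.0286,19);o=get_obs();R=np.array(o['tcp_rot']);print(R.T@np.array(o['wrist_force']),R.T@np.array(o['moment']))"
```

```text
t: 16.68
tcp_pos: [0.5233, 0.0242, 0.0332]
tcp_rot: [[0.946, 0.323, -0.002], [0.323, -0.946, 0.0], [-0.002, -0.001, -1.0]]
wrist_force: [-0.8, -0.1, -4.0]
width: 0.03
t: 16.85
tcp_pos: [0.5244, 0.0241, 0.0345]
tcp_rot: [[0.946, 0.323, 0.0], [0.323, -0.946, 0.0], [0.0, 0.0, -1.0]]
wrist_force: [0.2, 0.4, -3.1]
width: 0.0303
t 16.85 pos [0.5244 0.0241 0.0345] yaw 18.85 F [ 0.2  0.4 -3.1] w 0.0303 q6 -0.50 
shift [ 0.029 -0.007  0.238] turn -0.026
[ 0.34321888 -0.27006855  3.12062001] [0.11020297 0.05513639 0.02400172]
```

```bash
python3 -m creep '[[0,0.01,0,0.05,0],[0,0.01,0,0.1,0],[0,0.01,0,0.14,0],[0,0.01,0,0.14,0]]';python3 -c "
from h import *
go(.525,.0245,.0286,19);o=get_obs();R=np.array(o['tcp_rot']);print(R.T@np.array(o['wrist_force']),R.T@np.array(o['moment']))"
```

```text
t: 17.18
tcp_pos: [0.5249, 0.0242, 0.0312]
tcp_rot: [[0.946, 0.323, 0.001], [0.323, -0.946, -0.0], [0.001, 0.0, -1.0]]
wrist_force: [0.6, 0.2, -3.0]
width: 0.0304
t 17.18 pos [0.5249 0.0242 0.0312] yaw 18.85 F [ 0.6  0.2 -3. ] w 0.0304 q6 -0.50 
shift [ 0.008 -0.012  0.105] turn -0.026
[ 0.67446596 -0.03033755  2.95717143] [ 0.06838389  0.15297356 -0.03821385]
```

```bash
python3 -m creep '[[0,0,0,0.03,0],[0,0,0,0.05,0],[0,0,0,0.05,0]]';python3 -c "
from h import *
go(.525,.0245,.0286,19);o=get_obs();R=np.array(o['tcp_rot']);print(R.T@np.array(o['wrist_force']),R.T@np.array(o['moment']))"
```

```text
t: 17.43
tcp_pos: [0.5256, 0.0241, 0.0306]
tcp_rot: [[0.946, 0.323, 0.002], [0.323, -0.946, -0.0], [0.002, 0.001, -1.0]]
wrist_force: [1.3, 0.5, 1.9]
width: 0.0298
t 17.43 pos [0.5256 0.0241 0.0306] yaw 18.84 F [1.3 0.5 1.9] w 0.0298 q6 -0.50 
shift [-0.017 -0.021  0.08 ] turn -0.027
[ 1.40825233  0.00499367 -1.8622288 ] [0.1044883  0.30237624 0.00801121]
```

```bash
python3 -m creep '[[0,0.02,0,0.03,0],[0,0.02,0,0.05,0],[0,0.02,0,0.05,0]]';python3 -c "
from h import *
go(.525,.0245,.0286,19);o=get_obs();R=np.array(o['tcp_rot']);print(R.T@np.array(o['wrist_force']),R.T@np.array(o['moment']))"
```

```text
t: 17.68
tcp_pos: [0.5265, 0.0243, 0.0297]
tcp_rot: [[0.946, 0.323, 0.003], [0.323, -0.946, -0.0], [0.003, 0.001, -1.0]]
wrist_force: [2.6, 2.0, 5.1]
width: 0.03
t 17.68 pos [0.5265 0.0243 0.0297] yaw 18.84 F [2.6 2.  5.1] w 0.0300 q6 -0.50 
shift [-0.052 -0.027  0.042] turn -0.027
[ 3.1152192  -1.08802525 -5.10457948] [0.10057536 0.44360934 0.03503663]
```

```bash
python3 -m creep '[[0,0.03,0,0.0,0],[0,0.05,0,0.02,0],[0,0.05,0,0.02,0]]';python3 -c "
from h import *
go(.525,.0245,.0286,19);o=get_obs();R=np.array(o['tcp_rot']);print(R.T@np.array(o['wrist_force']),R.T@np.array(o['moment']))"
```

```text
t: 17.93
tcp_pos: [0.5273, 0.0245, 0.0288]
tcp_rot: [[0.946, 0.323, 0.002], [0.323, -0.946, -0.0], [0.002, 0.001, -1.0]]
wrist_force: [1.6, 0.7, 5.1]
width: 0.0302
t 17.93 pos [0.5273 0.0245 0.0288] yaw 18.85 F [1.6 0.7 5.1] w 0.0302 q6 -0.50 
shift [-0.086 -0.028  0.009] turn -0.024
[ 1.7794054  -0.14459532 -5.07420284] [-0.01061511  0.32845054 -0.08334295]
```

```bash
python3 -m creep '[[0,0.02,0,0.02,0],[0,0.04,0,0.03,0],[0,0.04,0,0.03,0]]';python3 -c "
from h import *
go(.525,.0245,.0286,19);o=get_obs();R=np.array(o['tcp_rot']);print(R.T@np.array(o['wrist_force']),R.T@np.array(o['moment']))"
```

```text
t: 18.18
tcp_pos: [0.5273, 0.0246, 0.0287]
tcp_rot: [[0.946, 0.324, -0.001], [0.324, -0.946, -0.001], [-0.001, 0.001, -1.0]]
wrist_force: [-4.5, -2.0, 15.0]
width: 0.0302
t 18.18 pos [0.5273 0.0246 0.0287] yaw 18.89 F [-4.5 -2.  15. ] w 0.0302 q6 -0.50 
shift [-0.089 -0.027  0.003] turn -0.019
[ -4.94081256   0.4152685  -15.00977864] [ 0.1314456  -0.72039509 -0.07774631]
```

```bash
python3 -m creep '[[0,-0.015,0,0.01,0],[0,-0.03,0,0.03,0],[0,-0.03,0,0.03,0],[0,-0.03,0,0.03,0]]';python3 -c "
from h import *
go(.525,.0245,.0286,19);o=get_obs();R=np.array(o['tcp_rot']);print(R.T@np.array(o['wrist_force']),R.T@np.array(o['moment']))
for n in ('side','top'): cv2.imwrite(f'pics/{n}14.png',camera(n)[:,:,::-1])
crop('pics/side14.png','pics/s14.png',230,300,225,290,9)
crop('pics/top14.png','pics/t14.png',195,270,180,240,10)"
```

```text
t: 18.52
tcp_pos: [0.5274, 0.0246, 0.0287]
tcp_rot: [[0.946, 0.324, 0.001], [0.324, -0.946, -0.001], [0.0, 0.001, -1.0]]
wrist_force: [-4.1, 0.4, 17.3]
width: 0.0305
t 18.52 pos [0.5274 0.0246 0.0287] yaw 18.88 F [-4.1  0.4 17.3] w 0.0305 q6 -0.50 
shift [-0.09  -0.028  0.003] turn -0.021
[ -3.73385497  -1.6403531  -17.31221904] [ 0.30621552 -0.68392968 -0.05845072]
```

View pics/s14.png

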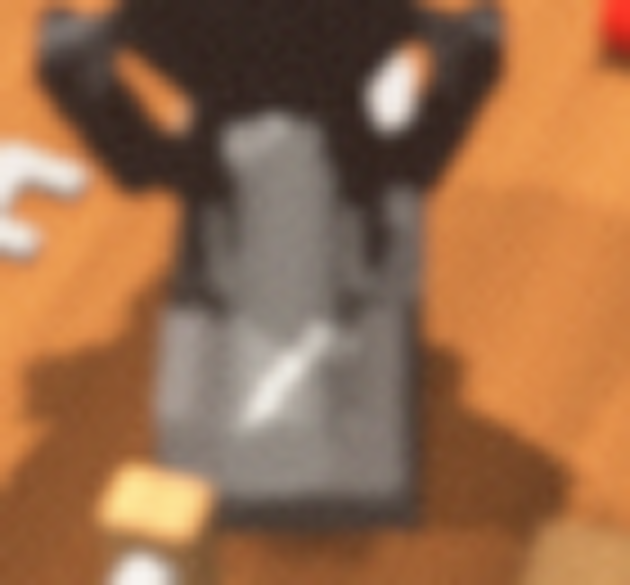

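View pics/t14.png

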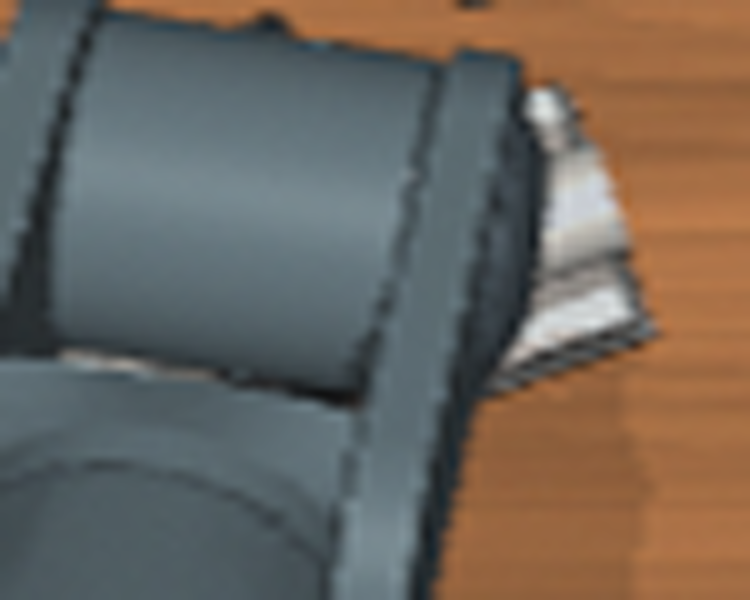

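Run:
```python
from h import *
def enh(fi,fo,x0,x1,y0,y1,k,g):
    im=cv2.imread(fi)[y0:y1,x0:x1]; im=cv2.resize(im,None,fx=k,fy=k,interpolation=cv2.INTER_CUBIC)
    im=np.clip((im.astype(float)-20)*g,0,255).astype(np.uint8); cv2.imwrite(fo,im)
enh("pics/top14.png","pics/t14e.png",240,270,180,220,15,1.0)
enh("pics/side14.png","pics/s14e.png",240,290,235,290,11,1.8)
vc=np.array([.527,.0246,.0446]);a=np.array([np.cos(np.radians(109)),np.sin(np.radians(109)),0]);zz=np.array([0,0,1.]);x=np.array([a[1],-a[0],0])
for s in (-70,-80,70,80):
    print(s,"top",((proj("top",vc+a*s/1e3)-[240,180])*15).round(), "topR edges",[((proj("top",vc+a*s/1e3+x*r)-[240,180])*15).round() for r in(-.016,.016)],"side",((proj("side",vc+a*s/1e3)-[240,235])*11).round(),"side top",((proj("side",vc+a*s/1e3+zz*.016)-[240,235])*11).round())
```

```text
-70 top [203. 293.] topR edges [array([232., 375.]), array([173., 211.])] side [248. -44.] side top [244. -90.]
-80 top [254. 274.] topR edges [array([284., 356.]), array([225., 192.])] side [250. -73.] side top [ 246. -118.]
70 top [-521.  553.] topR edges [array([-491.,  635.]), array([-550.,  470.])] side [225. 395.] side top [220. 349.]
80 top [-572.  571.] topR edges [array([-543.,  654.]), array([-601.,  489.])] side [223. 430.] side top [218. 384.]
```

View pics/t14e.png

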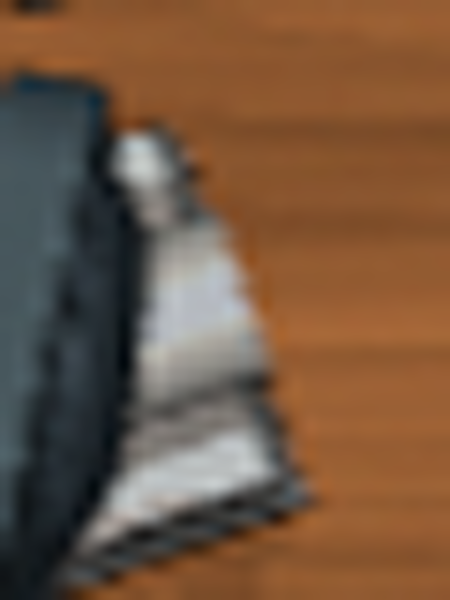

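View pics/s14e.png

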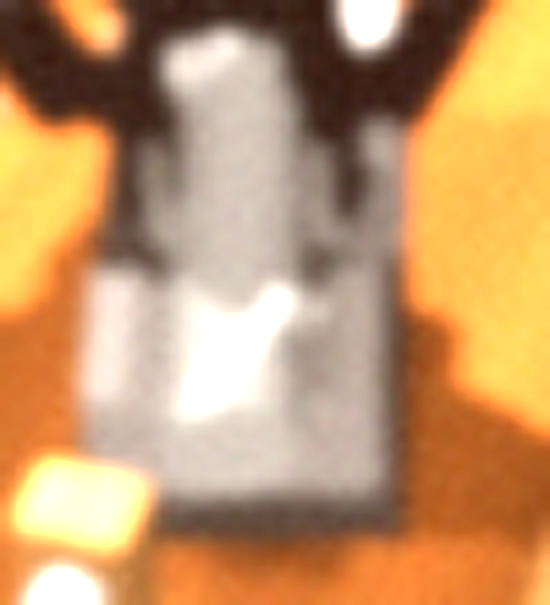

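Run:
```python
from h import *
from scipy.ndimage import map_coordinates
np.set_printoptions(precision=1,suppress=True,linewidth=150)
vc=np.array([.5265,.024,0]);a=np.array([np.cos(np.radians(109)),np.sin(np.radians(109)),0]);x=np.array([a[1],-a[0],0])
def scan(fi,n,lat,z,ss,off=-.5):
    im=cv2.imread(fi).astype(float)
    P=np.array([proj(n,vc+a*s+x*lat+[0,0,z]) for s in ss])+off
    return np.stack([map_coordinates(im[...,c],[P[:,1],P[:,0]],order=1) for c in (0,2)])
ss=np.arange(-.095,-.06,.001)
def edge(p,ss):
    r=p[0]/(p[1]+1)  # blue/red ratio: orange wood low
    g=np.abs(np.gradient(r)); return r
for lab,fi,lat,z in [("blk+29","pics/top8.png",.029,.046),("blk-29","pics/top8.png",-.029,.046),("blk-29 now","pics/top14.png",-.029,.046)]+[("bar%d"%l,"pics/top14.png",l/1e3,.0446+np.sqrt(.016**2-(l/1e3)**2)) for l in(-10,-5,0,5,10)]:
    p=scan(fi,"top",lat,z,ss); r=p[0]/p[1]; v=p.mean(0)
    print(lab,"\n  V",v[::2].round())
print(ss[::2]*1e3)
crop("pics/side14.png","pics/q.png",240,290,235,290,11)
im=cv2.imread("pics/side14.png")[235:290,240:290]
im=cv2.resize(im,None,fx=11,fy=11,interpolation=cv2.INTER_CUBIC)
l=cv2.cvtColor(im,cv2.COLOR_BGR2GRAY); l=cv2.createCLAHE(6,(4,4)).apply(l)
cv2.imwrite("pics/s14c.png",l)
ss=np.arange(.055,.10,.002)
print(ss*1e3)
for l in(-10,-5,0,5,10):
    p=scan("pics/side14.png","side",l/1e3,.0446+np.sqrt(.016**2-(l/1e3)**2),ss);print(l,p.mean(0).round())
for l in(-29,29):
    p=scan("pics/side8.png","side",l/1e3,.046,ss);print("blk",l,p.mean(0).round())
```

```text
blk+29 
  V [119. 118. 118. 118. 115. 111. 109. 108. 108. 107. 102. 106. 136. 184. 208. 211. 213. 213.]
blk-29 
  V [128. 128. 127. 128. 128. 129. 129. 131. 131. 117. 106. 105. 137. 179. 210. 214. 212. 213.]
blk-29 now 
  V [125. 124. 124. 124. 123. 124. 126. 128. 127. 113. 100.  99. 133. 174. 203. 208. 206. 206.]
bar-10 
  V [120. 121. 122. 123. 124. 126. 126. 125. 137. 153. 171. 180. 183. 183. 183. 183. 182. 184.]
bar-5 
  V [119. 118. 117. 117. 118. 118. 117. 115. 124. 156. 191. 209. 206. 206. 207. 208. 208. 200.]
bar0 
  V [110. 111. 113. 114. 116. 117. 117. 117. 127. 164. 195. 208. 206. 205. 207. 210. 194. 162.]
bar5 
  V [106. 105. 105. 105. 105. 106. 107. 106. 118. 139. 170. 182. 184. 184. 186. 177. 154. 103.]
bar10 
  V [112. 112. 111. 112. 111. 108. 106. 105. 109. 127. 140. 150. 148. 149. 145. 129.  94.  64.]
[-95. -93. -91. -89. -87. -85. -83. -81. -79. -77. -75. -73. -71. -69. -67. -65. -63. -61.]
[55. 57. 59. 61. 63. 65. 67. 69. 71. 73. 75. 77. 79. 81. 83. 85. 87. 89. 91. 93. 95. 97. 99.]
-10 [186. 190. 187. 183. 174. 166. 158. 154. 152. 151. 151. 150. 150. 148. 147. 143. 140. 137. 137. 137. 138. 138. 137.]
-5 [143. 152. 167. 187. 206. 219. 223. 223. 212. 202. 191. 184. 178. 173. 167. 161. 151. 144. 141. 138. 137. 138. 136.]
0 [142. 148. 157. 167. 178. 187. 197. 208. 217. 225. 226. 226. 224. 217. 206. 187. 170. 155. 147. 141. 138. 136. 136.]
5 [155. 161. 166. 168. 168. 168. 171. 176. 181. 186. 192. 200. 206. 207. 203. 196. 179. 164. 150. 143. 139. 138. 137.]
10 [149. 151. 150. 150. 152. 151. 150. 150. 150. 151. 153. 156. 159. 160. 160. 158. 151. 144. 140. 137. 136. 136. 136.]
blk -29 [242. 243. 243. 243. 243. 244. 243. 239. 232. 207. 181. 152. 140. 132. 130. 131. 133. 131. 132. 133. 130. 125. 117.]
blk 29 [242. 242. 242. 242. 243. 243. 241. 238. 227. 211. 184. 161. 144. 138. 134. 132. 135. 142. 161. 178. 193. 195. 199.]
```

View pics/s14c.png

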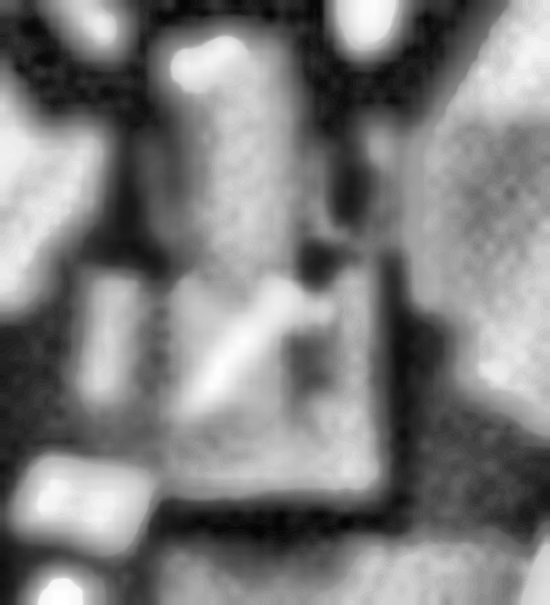

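```bash
python3 -m creep '[[0,0,0,-0.1,0],[0,-0.02,0,-0.2,0],[0,-0.02,0.05,-0.2,0],[0,-0.02,0.1,-0.2,0],[0,-0.02,0.1,-0.2,0]]';python3 -c "
from h import *
go(.5273,.0246,.0287,19);o=get_obs();R=np.array(o['tcp_rot']);print(R.T@np.array(o['wrist_force']),R.T@np.array(o['moment']))"
python3 -m creep '[[0,0,0,0.05,0],[0,0,0,0.1,0],[0,0,0,0.14,0],[0,0,0,0.14,0],[0,0,0,0.14,0]]';python3 -c "
from h import *
go(.5273,.0246,.0287,19);o=get_obs();R=np.array(o['tcp_rot']);print(R.T@np.array(o['wrist_force']),R.T@np.array(o['moment']))"
```

```text
t: 19.03
tcp_pos: [0.526, 0.0223, 0.0308]
tcp_rot: [[0.946, 0.323, -0.002], [0.323, -0.946, 0.0], [-0.001, -0.001, -1.0]]
wrist_force: [1.1, 0.4, -3.8]
width: 0.0304
t 19.03 pos [0.526  0.0223 0.0308] yaw 18.84 F [ 1.1  0.4 -3.8] w 0.0304 q6 -0.50 
shift [ 0.079 -0.07   0.084] turn -0.027
[ 1.22358072 -0.01994547  3.76405695] [ 0.12642356  0.21853589 -0.08409688]
t: 19.45
tcp_pos: [0.528, 0.0222, 0.0289]
tcp_rot: [[0.946, 0.323, 0.003], [0.323, -0.946, -0.0], [0.003, 0.001, -1.0]]
wrist_force: [3.8, 1.4, 4.5]
width: 0.0301
t 19.45 pos [0.528  0.0222 0.0289] yaw 18.84 F [3.8 1.4 4.5] w 0.0301 q6 -0.50 
shift [ 0.004 -0.101  0.007] turn -0.027
[ 4.10984047 -0.09561525 -4.45132216] [ 0.15498953  0.59048608 -0.0085292 ]
```

```bash
python3 -m creep '[[0,0.03,0,0.02,0],[0,0.05,0,0.05,0],[0,0.05,0,0.05,0],[0,0.05,0,0.05,0]]';python3 -c "
from h import *
go(.5273,.0246,.0287,19);o=get_obs();R=np.array(o['tcp_rot']);print(R.T@np.array(o['wrist_force']),R.T@np.array(o['moment']))"
```

```text
t: 19.78
tcp_pos: [0.5281, 0.0222, 0.0286]
tcp_rot: [[0.946, 0.324, -0.001], [0.324, -0.946, -0.001], [-0.002, 0.001, -1.0]]
wrist_force: [-6.1, -0.3, 18.2]
width: 0.0304
t 19.78 pos [0.5281 0.0222 0.0286] yaw 18.89 F [-6.1 -0.3 18.2] w 0.0304 q6 -0.50 
shift [-0.    -0.101 -0.002] turn -0.018
[ -5.89857259  -1.69630893 -18.2232393 ] [ 0.32452726 -0.90206347  0.00471955]
```

```bash
python3 -m creep '[[0,-0.015,0,0.02,0],[0,-0.03,0,0.04,0],[0,-0.03,0,0.04,0],[0,-0.03,0,0.04,0]]';python3 -c "
from h import *
go(.5273,.0246,.0287,19);o=get_obs();R=np.array(o['tcp_rot']);print(R.T@np.array(o['wrist_force']),R.T@np.array(o['moment']))"
```

```text
t: 20.12
tcp_pos: [0.5282, 0.0222, 0.0286]
tcp_rot: [[0.946, 0.324, 0.0], [0.324, -0.946, -0.001], [-0.0, 0.001, -1.0]]
wrist_force: [-7.3, 2.8, 23.4]
width: 0.0301
t 20.12 pos [0.5282 0.0222 0.0286] yaw 18.88 F [-7.3  2.8 23.4] w 0.0301 q6 -0.50 
shift [-0.002 -0.103 -0.003] turn -0.020
[ -5.97986047  -4.95565439 -23.43177274] [ 0.64468886 -1.02716985 -0.0766172 ]
```

```bash
python3 -m creep '[[0,-0.02,-0.01,0,0],[0,-0.05,-0.03,0,0],[0,-0.05,-0.03,0,0],[0,-0.05,-0.03,0,0]]';python3 -c "
from h import *
go(.5273,.0246,.0287,19);o=get_obs();R=np.array(o['tcp_rot']);print(R.T@np.array(o['wrist_force']),R.T@np.array(o['moment']))"
```

```text
t: 20.45
tcp_pos: [0.5282, 0.0222, 0.0287]
tcp_rot: [[0.946, 0.323, 0.004], [0.323, -0.946, -0.001], [0.004, 0.003, -1.0]]
wrist_force: [-1.6, 0.6, 17.5]
width: 0.0303
t 20.45 pos [0.5282 0.0222 0.0287] yaw 18.87 F [-1.6  0.6 17.5] w 0.0303 q6 -0.50 
shift [-0.002 -0.103 -0.001] turn -0.021
[ -1.20728301  -1.03307511 -17.4602607 ] [ 0.22649096 -0.18697899 -0.03288236]
```

```bash
python3 -m creep '[[0,0,0,0.02,0],[0,0,0,0.02,0],[0,0,0,0.02,0],[0,0,0,0.02,0],[0,0,0,0.02,0]]';python3 -m creep '[[0,0,0,0,0],[0,0,0,0,0],[0,0,0,0,0],[0,0,0,0,0],[0,0,0,0,0]]';python3 - <<'E'
from h import *
from scipy.ndimage import map_coordinates
np.set_printoptions(precision=1,suppress=True,linewidth=150)
o=get_obs();R=np.array(o['tcp_rot']);print(R.T@np.array(o['wrist_force']),R.T@np.array(o['moment']))
for n in ('side','top'): cv2.imwrite(f'pics/{n}15.png',camera(n)[:,:,::-1])
vc=np.array([.5265,.024,0]);a=np.array([np.cos(np.radians(109)),np.sin(np.radians(109)),0]);x=np.array([a[1],-a[0],0])
def scan(fi,n,lat,z,ss):
    im=cv2.imread(fi).astype(float)
    P=np.array([proj(n,vc+a*s+x*lat+[0,0,z]) for s in ss])-.5
    return np.mean([map_coordinates(im[...,c],[P[:,1],P[:,0]],order=1) for c in (0,2)],0)
ss=np.arange(-.087,-.067,.001); print(ss*1e3)
for l in(-5,0,5): print(scan("pics/top15.png","top",l/1e3,.0446+np.sqrt(.016**2-(l/1e3)**2),ss))
ss=np.arange(.071,.095,.002);print(ss*1e3)
for l in(0,5): print(scan("pics/side15.png","side",l/1e3,.0446+np.sqrt(.016**2-(l/1e3)**2),ss))
E
```

```text
t: 20.87
tcp_pos: [0.5282, 0.0222, 0.0286]
tcp_rot: [[0.946, 0.324, 0.004], [0.324, -0.946, -0.001], [0.003, 0.002, -1.0]]
wrist_force: [-4.3, 1.7, 20.8]
width: 0.0304
t: 21.28
tcp_pos: [0.5282, 0.0222, 0.0287]
tcp_rot: [[0.946, 0.324, 0.004], [0.324, -0.946, -0.001], [0.003, 0.002, -1.0]]
wrist_force: [-3.8, 0.7, 20.6]
width: 0.0303
[ -3.3  -1.8 -20.6] [ 0.4 -0.5 -0. ]
[-87. -86. -85. -84. -83. -82. -81. -80. -79. -78. -77. -76. -75. -74. -73. -72. -71. -70. -69. -68.]
[117.7 117.5 117.1 116.1 114.9 119.7 129.3 143.  161.3 179.7 196.8 203.4 206.2 207.1 206.6 205.9 205.5 205.7 206.1 206.7]
[115.3 115.4 115.5 115.5 115.5 117.7 131.8 154.  175.2 189.  198.4 206.8 208.6 207.9 207.2 206.4 205.9 205.9 207.2 209. ]
[105.2 105.3 105.1 104.9 106.9 114.8 123.3 134.  147.3 161.1 171.8 178.6 183.7 184.8 184.5 184.1 184.4 185.1 186.  177.7]
[71. 73. 75. 77. 79. 81. 83. 85. 87. 89. 91. 93. 95.]
[223.4 228.4 223.7 217.4 209.5 201.6 191.1 174.6 159.6 146.4 140.5 137.7 137.4]
[180.6 185.6 191.2 200.4 207.6 210.1 200.9 186.3 165.9 151.7 142.3 139.  137. ]
```

View pics/side15.png

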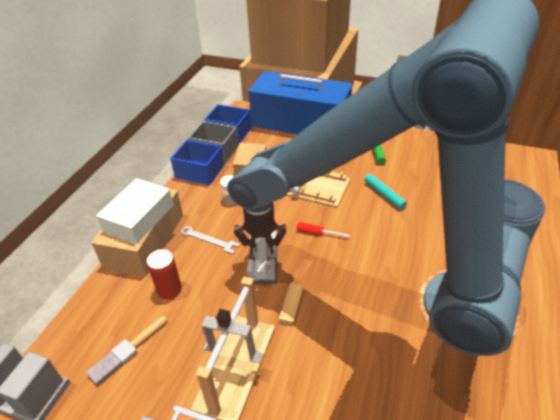

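View pics/top15.png

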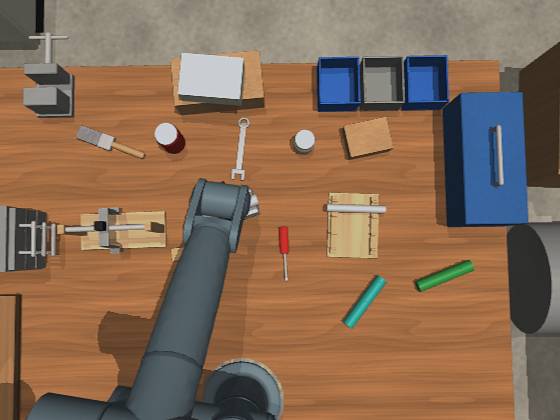

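Both views now put the bar ends 9.3 and 9.5 mm past the blocks (10 is ideal). The strap still hangs in the same place, with its grip at (224,318) in the side view, and the press is steady.

```bash
python3 -c "
from rig import *
print(job_done())"
```

```text
the job is handed in; nothing more can be done
None
```

The job is handed in after about 21 s. The strap hangs on the rack, and the gripper is holding the thick bar pressed down in the V-blocks.

- **Strap:** I hung it over the middle of the rack's bar, one leg either side, and let go. It looked slightly tilted, but it kept the same position in all later pictures.
- **Bar:** the tool stopped at a height matching full seating. My first placing was 1.5 to 3 mm off centre along the vees, so I raised the bar a few millimetres, shifted it 2.5 mm and pressed it down again. Its ends now reach 9.3 mm (top view) and 9.5 mm (side view) past the blocks, against 10 mm ideal.
- **Press:** the wrist shows a steady 20.6 N reaction to the downward push, with 3.3 N sideways. That works out to roughly 15 N and 19 N on the two faces if friction is ignored; I could not measure the face forces directly.
- **Disagreement:** the two cameras differ by about 4 to 5 mm on absolute position along the vees. I therefore centred the bar by comparing it with the block ends within each picture.
- **Other things:** the thin bar and the other items looked unmoved in the last pictures.

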